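# Load the sprung cartridge feeder of a bench analyser

### The arm

A 7-joint arm with a two-finger parallel gripper is mounted at the origin on the work surface. World frame = base frame: x ahead of the robot, y to its left, z up, the work surface at z = 0. Lengths are in m, angles in rad, forces in N, time in s.
With the tool pointing down it reaches from about 0.35 to 0.9 m from the base axis. Payload 8.1 kg.
Tool frame: the origin (TCP) lies on the centre line of the jaws, within the pads' length; the fingertips stand 8 mm ahead of it and the grasp point (between the pads) lies 11 mm behind it; y points along the fingers, z is the direction in which the jaws open and shut, and the axes are right-handed (so a half turn about y gives the same grasp; the last joint's range is limited). The gripper opens to 92 mm and grips with 3 to 60 N. Pads are 19 mm wide; open, the fingers measure 130 mm over their backs; the gripper's body (75 mm by 190 mm) begins 47 mm behind the grasp point.
Start: joints at [1.135, 0.434, 0.025, 1.573, -0.012, 1.134, -0.075], TCP at [0.204, -0.591, 0.235] pointing down, gripper open.
Joint ranges: [-2.62, 2.62], [-0.44, 2.09], [-1.27, 1.32], [0.08, 2.57], [-1.32, 4.46], [0.12, 2], [-2.74, 2.74]. Speed limits (rad/s): [2.22, 2.22, 3.01, 3.01, 3.14, 3.14, 3.14].

### API

Orientations are given as a unit quaternion [w, x, y, z].
In Python, from cell import readout, eyes, job, spotter gives the robot as it stands. The module is installed in compiled form; this text tells all that it offers.
- The arm moves only by the shell command python3 -m handwheel 'ROWS' [FORCE]. ROWS is JSON, a list that holds one entry, the list of rows, each a list of 7 numbers: the turn, a rotation vector about the world's x, y, z in degrees, then the shift along the world's x, y, z in m, then the opening, from 0 (shut) to 1 (fully open). A call has 1 to 5 rows; each row is the pose to reach, as a shift and turn from the pose commanded when the call began; what a row does not reach only later rows make up. A row lasts 1/8 s, in which the tool goes at most 62.5 mm and 10.7 degrees, less where a joint would pass 70% of its speed; a pose out of reach is approached as far as the arm can. A call with a gripper value outside its range is refused whole. The fingers move at their own pace and stop on an object; FORCE is the grip in N (left out, the last holds). Time passes only in rows, so rows that repeat a pose let the fingers close. It gives the time, the measured TCP pose, the force and the opening at its end, in the units of the state.
- readout.sense(): the state, without advancing time (a new reading comes with each control period).
- eyes.get_image(name): name is "scene" or "top" or "wrist"; returns the picture (400x640x3 uint8, red, green, blue); there is no depth.
- eyes.calibration(name): a dict with "mtx" (3x3 intrinsics, pixels), "dist_coeffs" ([k1, k2, p1, p2, k3] as OpenCV has them; the pictures are not rectified), "cam_to_world" (4x4, takes a point from camera to world coordinates). Camera axes: x right, y down, z forward; pixel columns grow to the right and rows downward; lengths in m; the calibration is good to about 2 mm. A picture is of the moment at which its call begins: read the wrist's pose just before it. calibration takes no time and is no camera call; for the wrist camera it gives the pose at the moment of the call.
- job.sign_off(): hands the job in, once; it reports no verdict.
Trained networks look in the newest picture that a camera, given by its name, has taken for a name from the list of things; names that differ only in an ending like _2 or _b are one class to them, and where a whole thing is asked for, a point or a joint stands for the part that bears it (a point fixed in the world has none). Each returns a list of dicts, best first, with "p" (0 to 1); they miss things now and then, are a little off and sometimes report something else, mostly with a low value. They report only what shows in the picture. A call takes as long as a camera call.
- spotter.spot_in(camera, name): "extent" ([centre column, centre row, width, height] in pixels, round what is visible of it).
The state is a dict: "time": time; "qpos": joint angles; "dq": joint speeds; "effort": joint torques, N m; "tcp_pos": TCP position; "eef_rot": TCP orientation; "ft_force": force on the tool from outside, world axes, zero at the start; "torque": the same for the moment, N m; "width": finger opening in m.
Only numpy, scipy, OpenCV 4.12 (cv2) and the standard library are available. Lean on these libraries where they do the work, as an engineer would, in place of code of your own. Each camera call takes 0.05 s, during which the arm holds its last target.

### The job

Load the analyser's cartridge feeder: push the red follower tab back along the track, away from the reader, until its latch holds it open, then set the blue-topped and the orange-topped cartridges upright in the open track, blue against the stop next to the reader and orange behind it, without dropping or tipping them. Then press the green trigger button to let the sprung follower close up on them, so that both are clamped upright against the stop on the track floor. Leave the black-topped used cartridge, the bottle, the yellow tube rack and the pipette stand undisturbed.

Things in the scene. Friction and masses are not known exactly. Their poses are not given: they have to be found in the camera images.
- feeder: Fixed cartridge feeder, place and turn vary. Origin on the bench, z up; the track runs along y. Grey base 12 mm thick, x -105 to 50, y -190 to 120 mm. Track 43 mm wide inside, floor 12 mm up; aluminium walls y -80 to 120 mm, their flared tops 49 mm up and 58 mm wide overall. Steel stop: inner face y -80 mm, 50 mm high. Rear block y 112 to 120, 57 mm high.
- track (a point): Point on the track floor, mid-width, at the foot of the stop's inner face (feeder frame 0, -80, 12 mm); axes as feeder: +y leads along the track away from the stop. Clamped cartridges have their origins at y = 12 and 36 mm here. The white reader head lies on the -y side beyond the stop (feeder x -60 to 60, y -185 to -95 mm, 73 mm high).
- follower (a joint): Travel of the sprung follower along feeder +y, m. 0 as found: pushing face 4 mm from the stop. Spring 3.6 N at 0 to 9 N, damping 40 N s/m: push at 0.1 m/s or less; the latch ramp adds up to 4 N. Push to 0.088 or more (limit 0.097) and let back: the latch holds it at about 0.085, with 89 mm of track clear between stop and face. Closed on two cartridges: about 0.044.
- follower_tab (a point): Middle of the top edge, stop-side face, of the follower's upright red tab: 32 mm wide (x), 8 mm thick, top 112 mm above the bench. Push this face to feeder +y. On its -y side: a 25 mm gap over a black block (top 35 mm up), then the red pushing plate (40 mm wide, 6 thick, top 55 mm up, face 31 mm from here). A steel arm 60 mm up reaches from the tab to x -46. Axes as feeder.
- trigger (a joint): How far the green trigger button is pressed down, in m: 0 up, 0.012 fully down. Sprung: 1.5 N to start, 4.5 N fully down plus up to 1.5 N of latch friction. With the follower latched, pressing it about 0.005 to 0.008 lets the follower go; it pops up again when released.
- trigger_top (a point): Centre of the top of the green button, 24 mm across, 60 mm above the bench when up, in a black round housing 32 mm across and 38 mm high (feeder frame -80, 25 mm). Axes as feeder; pressed straight down.
- blue_cartridge: A freshly sealed test cartridge: an upright block 40 mm (its x) by 24 mm (its y) by 75 mm tall (its z), 40 to 85 g, white below with the top 22 mm blue. Origin at the centre of its underside. It starts standing loose on the bench; either way round in the track will do.
- orange_cartridge: A freshly sealed test cartridge: an upright block 40 mm (its x) by 24 mm (its y) by 75 mm tall (its z), 40 to 85 g, white below with the top 22 mm orange. Origin at the centre of its underside. It starts standing loose on the bench; either way round in the track will do.
- used_cartridge: A used cartridge to leave alone: the same size and shape, with the top 22 mm black. Origin at the centre of its underside.
- bottle: A small clear reagent bottle with a blue cap, 48 mm across and 100 mm high, loose; leave alone. Origin at the centre of its underside.
- tube_rack: A yellow tube rack, 60 mm (x) by 100 mm (y), 38 mm high, with tubes to 54 mm, loose, beyond the feeder; leave alone. Origin at the centre of its underside.
- pipette_stand: A fixed round pipette stand: foot 90 mm across, 12 mm high; hanging black and yellow pipettes 84 mm across together, up to 240 mm high; leave alone. Origin at the centre of its underside.

How it is judged:
By the outcome, as a careful person would: the job done as asked, in the order asked, and still so for the second after the job is handed in, with the robot touching nothing.
It also fails if it takes over 72 s, if anything falls off the work surface, if the arm or the gripper's body presses on something with over 40 N, if the wrist force passes 120 N, or if a joint passes its speed limit or range.

## Working session

There is one attempt and no reset: what is moved stays moved. The work goes in short steps, Python scripts to look and compute and a shell command to move; the robot and the scene stay as the last step left them, time stands still between calls to the robot, and variables do not carry over. Pictures are saved under pics/ and viewed, and the job is handed in when it is done.

```bash
mkdir -p pics; ls; python3 - <<'E'
from cell import readout, eyes, job, spotter
import cv2, numpy as np
s=readout.sense(); print({k:np.round(v,4).tolist() for k,v in s.items()})
for n in ["scene","top","wrist"]:
    im=eyes.get_image(n); cv2.imwrite(f"pics/{n}0.png",im[:,:,::-1])
    c=eyes.calibration(n); print(n,np.round(c["mtx"],1).tolist(),np.round(c["dist_coeffs"],4).tolist(),np.round(c["cam_to_world"],4).tolist())
E
```

```text
pics
{'time': 0.0, 'qpos': [1.1354, 0.4352, 0.0249, 1.5741, -0.0116, 1.134, -0.0751], 'dq': [0.0004, -0.0008, 0.0002, 0.0001, -0.0001, -0.0005, 0.0005], 'effort': [-0.0008, -66.7849, 0.9843, -31.4468, -0.0608, 0.0428, 0.0002], 'tcp_pos': [0.204, -0.5902, 0.2339], 'eef_rot': [0.117, -0.1172, 0.6979, -0.6968], 'ft_force': [0.744, 0.1072, 0.0862], 'torque': [-0.0171, -0.0117, -0.0261], 'width': 0.0916}
scene [[473.6, 0.0, 314.9], [0.0, 473.6, 195.1], [0.0, 0.0, 1.0]] [-0.1436, 0.0, 0.0, 0.0, 0.0] [[-0.2687, 0.7599, -0.592, 1.25], [0.9632, 0.22, -0.1548, 0.2244], [0.0126, -0.6117, -0.791, 0.9421], [0.0, 0.0, 0.0, 1.0]]
top [[411.9, 0.0, 311.1], [0.0, 411.9, 203.3], [0.0, 0.0, 1.0]] [-0.0528, 0.0, 0.0, 0.0, 0.0] [[-0.024, -0.9857, 0.1665, 0.4632], [-0.9994, 0.0277, 0.02, 0.0537], [-0.0243, -0.166, -0.9858, 0.8406], [0.0, 0.0, 0.0, 1.0]]
wrist [[307.9, 0.0, 318.0], [0.0, 307.9, 204.2], [0.0, 0.0, 1.0]] [-0.0182, 0.0, 0.0, 0.0, 0.0] [[0.3272, -0.9042, -0.2744, 0.2769], [-0.945, -0.3133, -0.0944, -0.5652], [-0.0006, 0.2902, -0.957, 0.3848], [0.0, 0.0, 0.0, 1.0]]
```

View pics/top0.png

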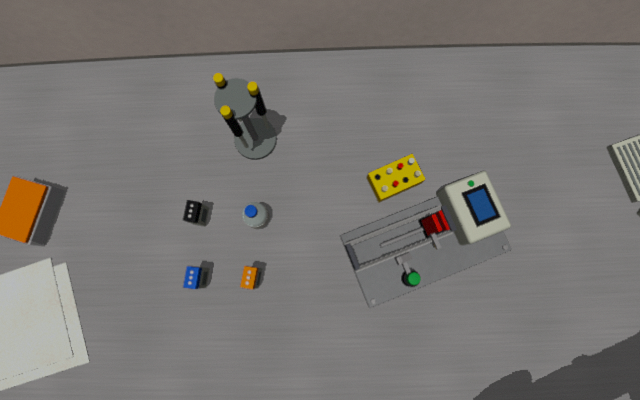

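View pics/scene0.png

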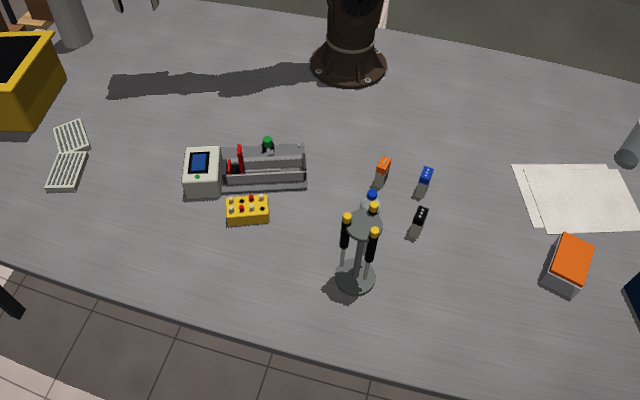

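View pics/wrist0.png

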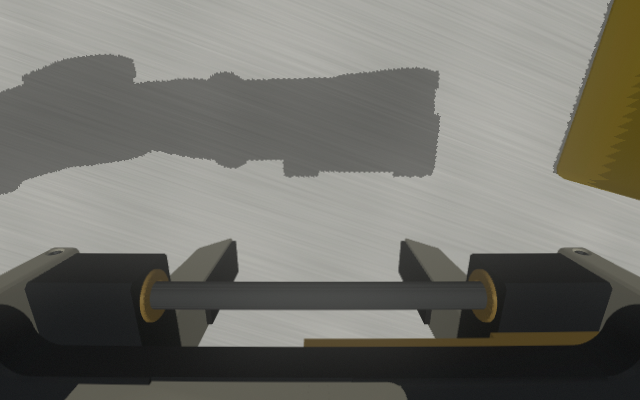

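The top view shows the feeder around (425,245) with its reader at (477,207), green button (413,279) and red follower (434,223). Blue is at (193,277), orange (249,277), used (193,211), the bottle (255,213), and the rack (397,177).

```bash
cat > h.py <<'E'
import cv2, numpy as np
from scipy.spatial.transform import Rotation as R
from cell import readout, eyes, job, spotter
def ray(c,px):
    u=cv2.undistortPoints(np.array([[px]],float),np.array(c["mtx"]),np.array(c["dist_coeffs"]))[0,0]
    T=np.array(c["cam_to_world"]); return T[:3,3],T[:3,:3]@np.array([u[0],u[1],1.])
def unproj(c,px,z):
    o,d=ray(c,px); return o+d*(z-o[2])/d[2]
def proj(c,P):
    T=np.linalg.inv(np.array(c["cam_to_world"])); P=np.atleast_2d(P).astype(float)
    r,_=cv2.Rodrigues(T[:3,:3]); return cv2.projectPoints(P,r,T[:3,3],np.array(c["mtx"]),np.array(c["dist_coeffs"]))[0][:,0]
def crop(im,x0,y0,w,h,s,fn):
    cv2.imwrite(fn,cv2.resize(im[y0:y0+h,x0:x0+w,::-1],None,fx=s,fy=s,interpolation=cv2.INTER_CUBIC))
E
python3 - <<'E'
import cv2
a=cv2.imread('pics/top0.png'); b=cv2.imread('pics/scene0.png')
cv2.imwrite('pics/t1.png',cv2.resize(a[165:315,330:520],None,fx=4,fy=4,interpolation=cv2.INTER_CUBIC))
cv2.imwrite('pics/t2.png',cv2.resize(a[190:300,170:290],None,fx=5,fy=5,interpolation=cv2.INTER_CUBIC))
cv2.imwrite('pics/s1.png',cv2.resize(b[125:235,170:320],None,fx=5,fy=5,interpolation=cv2.INTER_CUBIC))
E
python3 - <<'E'
from h import *
for cam in ["top","scene"]:
    eyes.get_image(cam); 
    for n in ["blue_cartridge","orange_cartridge","used_cartridge","feeder","trigger_top","follower_tab","bottle"]:
        r=spotter.spot_in(cam,n); print(cam,n,[(np.round(x["extent"],1).tolist(),round(x["p"],2)) for x in r[:2]])
print(readout.sense()["time"])
E
```

```text
top blue_cartridge [([197.8, 278.9, 21.3, 30.8], 0.88)]
top orange_cartridge [([251.2, 279.2, 21.7, 24.4], 0.91)]
top used_cartridge [([197.0, 214.6, 25.6, 27.2], 0.82)]
top feeder [([425.8, 238.8, 172.7, 137.8], 0.89)]
top trigger_top [([410.3, 267.9, 21.8, 29.8], 0.64), ([249.2, 278.4, 23.3, 21.7], 0.4)]
top follower_tab []
top bottle [([256.7, 214.7, 29.8, 24.3], 0.88)]
scene blue_cartridge [([422.4, 183.1, 19.8, 26.9], 0.75), ([246.5, 165.1, 127.0, 64.1], 0.5)]
scene orange_cartridge [([382.8, 172.4, 25.1, 33.4], 0.63)]
scene used_cartridge [([417.2, 222.4, 17.3, 34.9], 0.87), ([253.0, 159.6, 49.0, 31.4], 0.41)]
scene feeder [([244.9, 165.3, 124.0, 67.0], 0.77)]
scene trigger_top [([268.6, 146.6, 9.5, 18.6], 0.67)]
scene follower_tab [([252.6, 161.8, 52.4, 28.5], 0.67), ([269.1, 145.8, 15.0, 22.5], 0.66)]
scene bottle [([372.4, 201.2, 19.1, 19.7], 0.69)]
0.95
```

View pics/t1.png

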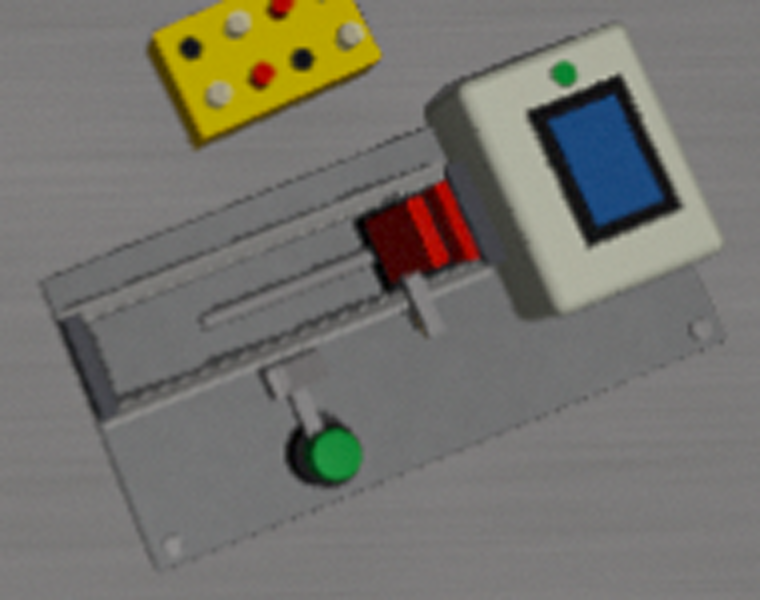

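View pics/t2.png

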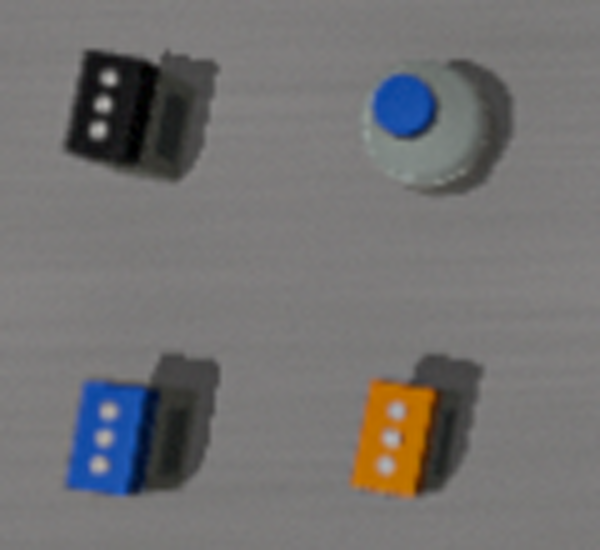

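View pics/s1.png

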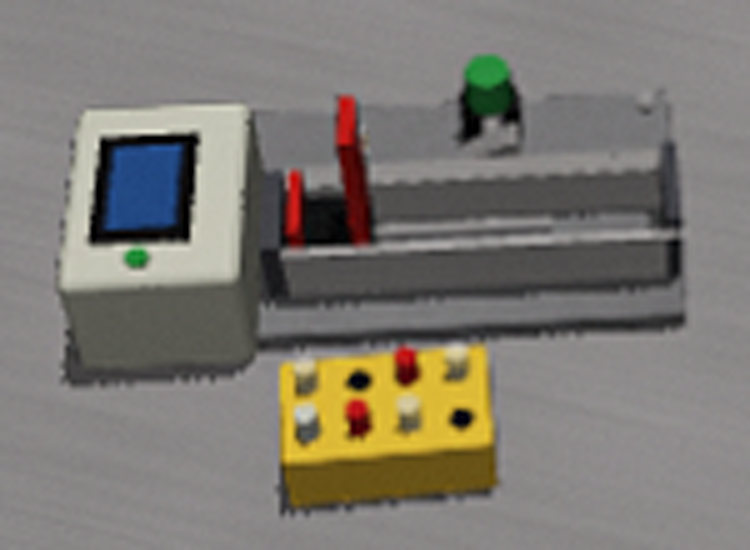

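```bash
cat > fit.py <<'E'
from h import *
from scipy.optimize import least_squares
ct,cs=eyes.calibration("top"),eyes.calibration("scene")
m=lambda u,s,o:[(u[0]+.5)/s-.5+o[0],(u[1]+.5)/s-.5+o[1]]
T=[((-.105,.12,.012),(160,570)),((.05,.12,.012),(41,285)),((-.105,-.19,.012),(725,340)),((-.08,.025,.06),(335,455)),((.06,-.095,.073),(463,90)),((-.06,-.185,.073),(722,245)),((-.06,-.095,.073),(560,312)),((.06,-.185,.073),(620,26))]
S=[((.05,.12,.012),(685,317)),((-.08,.025,.06),(487,72))]
def f(p,full=False):
    c,s=np.cos(p[2]),np.sin(p[2]); tr=lambda q:np.array([p[0]+c*q[0]-s*q[1],p[1]+s*q[0]+c*q[1],q[2]])
    r=[proj(ct,tr(a))[0]-m(b,4,(330,165)) for a,b in T]+[proj(cs,tr(a))[0]-m(b,5,(170,125)) for a,b in S]
    return np.ravel(r)
best=min((least_squares(f,[.35,-.25,a],loss='soft_l1') for a in np.arange(0,6.28,.8)),key=lambda r:r.cost)
if __name__=="__main__":
    p=best.x; print(p[:2],np.degrees(p[2])); print(np.round(best.fun.reshape(-1,2),1).tolist())
    for n,d in [("blue",[(108,411),(103.5,438),(98.5,465)]),("orange",[(396,411),(391,438),(386,465)]),("black",[(109,77),(103,104),(98,130)])]:
        P=np.array([unproj(ct,m(x,5,(170,190)),.075) for x in d]); v=P[0]-P[2]
        print(n,P.mean(0).round(4),"long axis deg",np.degrees(np.arctan2(v[1],v[0])).round(1), np.linalg.norm(v).round(4))
    c,s=np.cos(p[2]),np.sin(p[2])
    for n,q in dict(tab=(0,-.045,.112),trig=(-.08,.025,.06),blueT=(0,-.068,.012),orT=(0,-.044,.012)).items():
        print(n,np.round([p[0]+c*q[0]-s*q[1],p[1]+s*q[0]+c*q[1]],4))
    print("feeder +x",c,s)
    # check the tab pixel
E
python3 fit.py; python3 -c "
from h import *
s=readout.sense(); print(R.from_quat(np.r_[s['eef_rot'][1:],s['eef_rot'][0]]).as_matrix().round(3)); T=np.array(eyes.calibration('wrist')['cam_to_world']);print(T[:3,3]-s['tcp_pos'])"
```

```text
[ 0.53114751 -0.11381999] 20.187157474488846
[[-0.9, 1.4], [-1.0, -0.7], [0.2, -0.2], [0.1, 0.3], [-2.4, -1.7], [2.8, 0.4], [0.1, 1.6], [0.9, -2.7], [0.0, -0.4], [-0.3, 0.0]]
blue [0.4599 0.2966 0.075 ] long axis deg -9.2 0.02
orange [0.4578 0.189  0.075 ] long axis deg -10.8 0.0199
black [0.5855 0.2993 0.075 ] long axis deg -10.5 0.0206
tab [ 0.5467 -0.1561]
trig [ 0.4474 -0.118 ]
blueT [ 0.5546 -0.1776]
orT [ 0.5463 -0.1551]
feeder +x 0.9385703958255428 0.34508783241355206
[[-0.945  0.     0.327]
 [-0.327 -0.    -0.945]
 [-0.    -1.     0.   ]]
[0.07284381 0.02537964 0.15071641]
```

```bash
python3 -m handwheel '[[[0,0,10,0.04,0.047,0.005,0.5],[0,0,20,0.08,0.094,0.01,0],[0,0,30,0.12,0.141,0.016,0],[0,0,40,0.16,0.188,0.016,0],[0,0,50,0.195,0.235,0.016,0]]]'; python3 -m handwheel '[[[0,0,10,0.04,0.047,0,0],[0,0,20,0.08,0.094,0,0],[0,0,30,0.12,0.141,0,0],[0,0,41,0.152,0.187,0,0],[0,0,41,0.152,0.187,0,0]]]'
python3 - <<'E'
from h import *
s=readout.sense(); print(s["time"],s["tcp_pos"],s["qpos"].round(2) if hasattr(s["qpos"],"round") else s["qpos"])
im=eyes.get_image("wrist"); cv2.imwrite("pics/w1.png",im[:,:,::-1])
E
```

```text
time: 1.58
tcp_pos: [0.4006, -0.354, 0.2511]
eef_rot: [-0.403, 0.402, -0.581, 0.582]
ft_force: [0.3, -0.0, -0.5]
width: 0.0466
time: 2.2
tcp_pos: [0.5535, -0.1633, 0.2509]
eef_rot: [0.583, -0.58, 0.402, -0.402]
ft_force: [-0.7, -0.3, -0.4]
width: 0.0004
2.2 [ 0.55347881 -0.16328323  0.25091759] [ 0.55  0.39 -0.49  1.64  0.19  1.16  0.37]
```

View pics/w1.png

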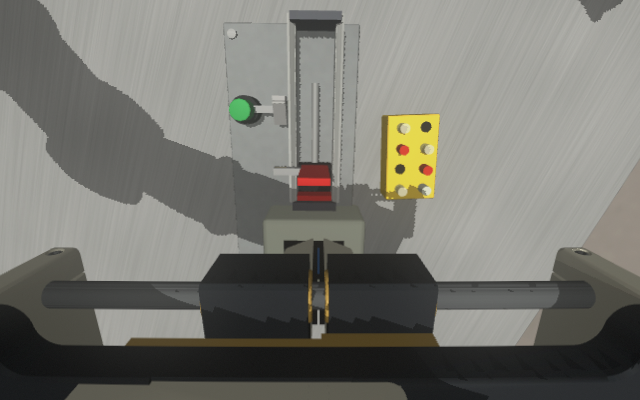

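```bash
python3 - <<'E'
import cv2
a=cv2.imread('pics/w1.png')
cv2.imwrite('pics/w1a.png',cv2.resize(a[5:245,215:375],None,fx=2.5,fy=2.5,interpolation=cv2.INTER_CUBIC))
cv2.imwrite('pics/w1b.png',cv2.resize(a[155:245,255:375],None,fx=6,fy=6,interpolation=cv2.INTER_CUBIC))
E
```

```text
(no output)
```

View pics/w1a.png

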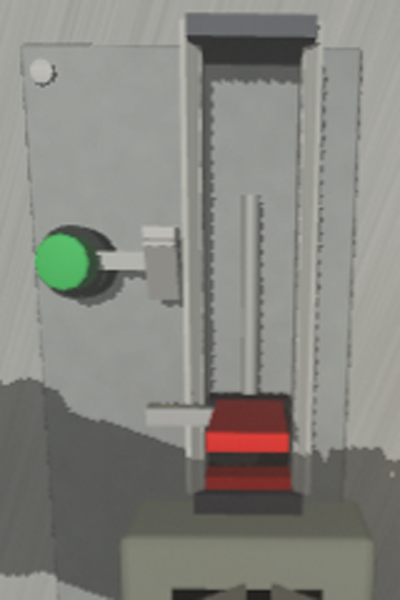

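View pics/w1b.png

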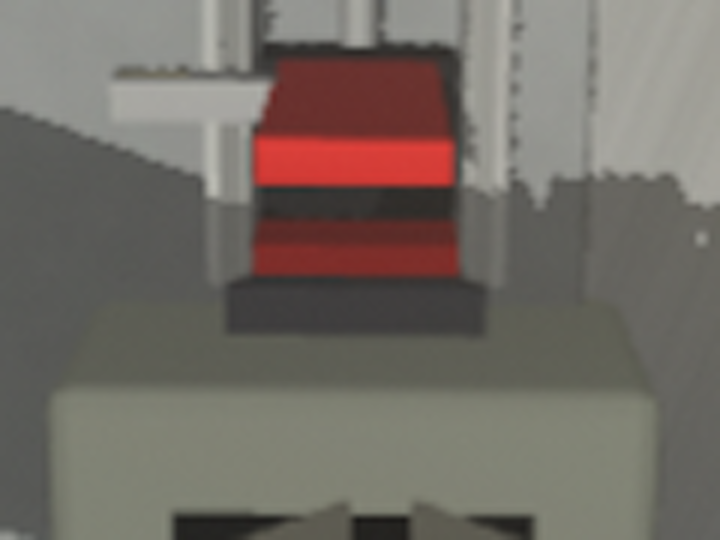

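```bash
cat > fit2.py <<'E'
from fit import *
import pickle,sys
cw=eyes.calibration("wrist")
W=[((-.105,.12,.012),(22,45),2.5,(215,5)),((.05,.12,.012),(361,48),2.5,(215,5)),((-.08,.025,.06),(62,262),2.5,(215,5)),((0,.12,.057),(250,14),2.5,(215,5)),
((-.016,-.045,.112),(254,187),6,(255,155)),((.016,-.045,.112),(456,187),6,(255,155)),((-.016,-.037,.112),(253,138),6,(255,155)),((.016,-.037,.112),(456,138),6,(255,155)),((-.02,-.076,.055),(253,277),6,(255,155)),((.02,-.076,.055),(461,277),6,(255,155))]
def g(p):
    c,s=np.cos(p[2]),np.sin(p[2]); tr=lambda q:np.array([p[0]+c*q[0]-s*q[1],p[1]+s*q[0]+c*q[1],q[2]])
    return np.ravel([proj(cw,tr(a))[0]-m(b,k,o) for a,b,k,o in W])
r=least_squares(g,best.x,loss='soft_l1')
print("wrist",r.x[:2].round(4),np.degrees(r.x[2]).round(2)); print(r.fun.reshape(-1,2).round(1).tolist()); print("res at top fit",g(best.x).reshape(-1,2).round(1).tolist())
# tool axis in world
s=readout.sense(); print(R.from_quat(np.r_[s['eef_rot'][1:],s['eef_rot'][0]]).as_matrix().round(4))
E
python3 fit2.py
```

```text
wrist [ 0.5284 -0.1173] 19.88
[[-1.2, -0.4], [0.6, -0.6], [-0.2, 0.4], [0.4, 0.1], [0.2, 0.1], [-0.3, 0.4], [0.2, 0.2], [-0.2, 0.4], [0.4, -0.5], [-0.2, -0.2]]
res at top fit [[1.5, -2.2], [3.5, -3.2], [3.1, -1.5], [3.5, -2.6], [4.3, -2.1], [3.9, -2.1], [4.4, -2.2], [4.1, -2.1], [3.9, -2.3], [3.5, -2.2]]
[[ 3.469e-01  3.000e-04  9.379e-01]
 [-9.379e-01  1.000e-03  3.469e-01]
 [-8.000e-04 -1.000e+00  6.000e-04]]
```

```bash
python3 - <<'E'
from h import *
s=readout.sense(); c=eyes.calibration("wrist"); M=R.from_quat(np.r_[s['eef_rot'][1:],s['eef_rot'][0]]).as_matrix()
for q in [(0,.008,0),(-.0095,.008,0),(.0095,.008,0),(-.0095,.008,.046),(-.0095,.008,-.046)]: print(q,proj(c,s["tcp_pos"]+M@np.array(q)))
a=cv2.imread('pics/w1.png'); cv2.imwrite('pics/w1c.png',cv2.resize(a[225:345,270:370],None,fx=5,fy=5,interpolation=cv2.INTER_CUBIC))
E
```

```text
(0, 0.008, 0) [[320.45290173 255.77050669]]
(-0.0095, 0.008, 0) [[320.50275725 240.34640172]]
(0.0095, 0.008, 0) [[320.40441059 270.70094194]]
(-0.0095, 0.008, 0.046) [[402.69846207 240.32877199]]
(-0.0095, 0.008, -0.046) [[238.26768104 240.26981135]]
```

View pics/w1c.png

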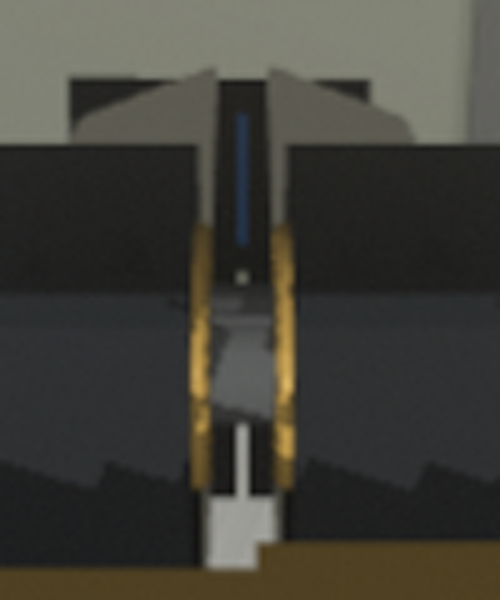

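The wrist view shows the tab top edge at about (297–331, 186) and the button at (240,110). The fits agree to about 3 mm, and the closed fingertips appear about 2 px left of their prediction, so I correct for that. Next I descend between the reader and the tab.

```bash
python3 -m handwheel '[[[0,0,0,-0.0035,-0.008,-0.05,0],[0,0,0,-0.0035,-0.008,-0.10,0],[0,0,0,-0.0035,-0.008,-0.14,0],[0,0,0,-0.0035,-0.008,-0.165,0],[0,0,0,-0.0035,-0.008,-0.165,0]]]' 20
python3 - <<'E'
from h import *
im=eyes.get_image("wrist"); cv2.imwrite("pics/w2.png",im[:,:,::-1])
E
```

```text
time: 2.88
tcp_pos: [0.5455, -0.1782, 0.0841]
eef_rot: [-0.578, 0.58, -0.407, 0.405]
ft_force: [-0.4, -0.3, 0.2]
width: 0.0006
```

View pics/w2.png

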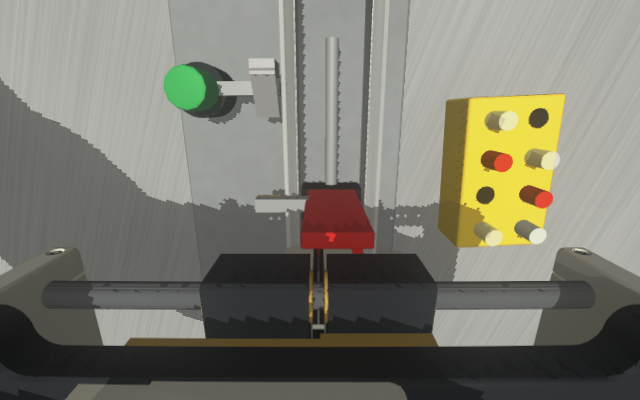

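```bash
cat > st.py <<'E'
from h import *
def st(F=(0.5301,-0.1162,19.95)):
    s=readout.sense(); M=R.from_quat(np.r_[s['eef_rot'][1:],s['eef_rot'][0]]).as_matrix()
    a=np.radians(F[2]); d=s["tcp_pos"][:2]-np.array(F[:2]); c,n=np.cos(a),np.sin(a)
    print("t",round(s["time"],2),"tcp",np.round(s["tcp_pos"],4),"feeder xy",np.round([c*d[0]+n*d[1],-n*d[0]+c*d[1]],4),"yaw",np.degrees(np.arctan2(M[1,2],M[0,2])).round(2),"ft",np.round(s["ft_force"],1),"w",round(float(s["width"]),4))
    return s,M
if __name__=="__main__": st()
E
python3 st.py
```

```text
t 2.92 tcp [ 0.5468 -0.178   0.0856] feeder xy [-0.0054 -0.0638] yaw 19.92 ft [0.6 0.5 0.2] w 0.0003
```

```bash
python3 -m handwheel '[[[0,0,0,0.003,0.0064,0,0],[0,0,0,0.002,0.0092,0,0],[0,0,0,0.001,0.012,0,0],[0,0,0,0.001,0.012,0,0]]]'; python3 st.py
```

```text
time: 3.42
tcp_pos: [0.5495, -0.1652, 0.0866]
eef_rot: [0.58, -0.579, 0.404, -0.406]
ft_force: [2.7, -3.2, 2.0]
width: 0.0002
t 3.42 tcp [ 0.5495 -0.1652  0.0866] feeder xy [ 0.0015 -0.0527] yaw 20.05 ft [ 2.7 -3.2  2. ] w 0.0002
```

```bash
python3 -m handwheel '[[[0,0,0,-0.0034,0.0094,0,0],[0,0,0,-0.0068,0.0188,0,0],[0,0,0,-0.0102,0.0282,0,0],[0,0,0,-0.0136,0.0376,0,0],[0,0,0,-0.0171,0.047,0,0]]]'; python3 st.py; python3 -m handwheel '[[[0,0,0,-0.0034,0.0094,0,0],[0,0,0,-0.0068,0.0188,0,0],[0,0,0,-0.0102,0.0282,0,0],[0,0,0,-0.0136,0.0367,0,0],[0,0,0,-0.0136,0.0367,0,0]]]'; python3 st.py
```

```text
time: 4.05
tcp_pos: [0.5329, -0.1199, 0.0865]
eef_rot: [-0.579, 0.579, -0.404, 0.407]
ft_force: [4.4, -9.1, 2.0]
width: 0.0005
t 4.05 tcp [ 0.5329 -0.1199  0.0865] feeder xy [ 0.0014 -0.0044] yaw 19.95 ft [ 4.4 -9.1  2. ] w 0.0005
time: 4.68
tcp_pos: [0.5193, -0.0827, 0.0865]
eef_rot: [0.579, -0.579, 0.404, -0.407]
ft_force: [5.3, -7.3, 3.4]
width: 0.0004
t 4.67 tcp [ 0.5193 -0.0827  0.0865] feeder xy [0.0013 0.0352] yaw 19.99 ft [ 5.3 -7.3  3.4] w 0.0004
```

```bash
python3 -m handwheel '[[[0,0,0,-0.0012,0.0033,0,0],[0,0,0,-0.0012,0.0033,0,0]]]'; python3 st.py; python3 -m handwheel '[[[0,0,0,0.0017,-0.0047,0,0],[0,0,0,0.0034,-0.0094,0,0],[0,0,0,0.0051,-0.0141,0,0],[0,0,0,0.0051,-0.0141,0,0]]]';python3 st.py
python3 - <<'E'
from h import *
im=eyes.get_image("wrist"); cv2.imwrite("pics/w3.png",im[:,:,::-1])
E
```

```text
time: 4.92
tcp_pos: [0.5182, -0.0797, 0.0865]
eef_rot: [-0.579, 0.579, -0.404, 0.407]
ft_force: [4.6, -7.6, 3.0]
width: 0.0005
t 4.92 tcp [ 0.5182 -0.0797  0.0865] feeder xy [0.0013 0.0384] yaw 19.97 ft [ 4.6 -7.6  3. ] w 0.0005
time: 5.42
tcp_pos: [0.5214, -0.0918, 0.0855]
eef_rot: [-0.579, 0.58, -0.406, 0.405]
ft_force: [0.1, 0.5, 1.0]
width: 0.0003
t 5.42 tcp [ 0.5214 -0.0918  0.0855] feeder xy [0.0001 0.0259] yaw 20.05 ft [0.1 0.5 1. ] w 0.0003
```

View pics/w3.png

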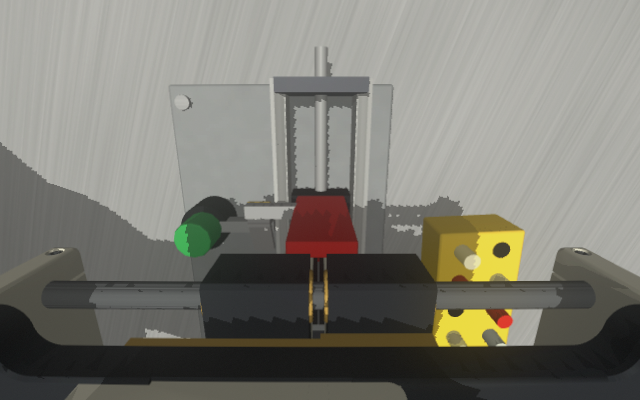

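Follower is latched: the force fell to zero on backing off and the tab stayed. I go up and over to look at the two fresh cartridges.

```bash
python3 -m handwheel '[[[0,0,0,0,0,0.055,0],[0,0,0,0,0,0.11,0],[0,0,-6,-0.013,0.05,0.14,0],[0,0,-12,-0.026,0.1,0.165,0.4],[0,0,-18,-0.04,0.15,0.165,0.75]]]'; python3 -m handwheel '[[[0,0,-6,-0.013,0.05,0,0.75],[0,0,-12,-0.026,0.112,0,0.75],[0,0,-12,-0.026,0.112,0,0.75],[0,0,-12,-0.026,0.112,0,0.75]]]'
python3 - <<'E'
from h import *
from st import st
st()
im=eyes.get_image("wrist"); cv2.imwrite("pics/w4.png",im[:,:,::-1])
for n in ["blue_cartridge","orange_cartridge"]:
    print(n,[(np.round(x["extent"],1).tolist(),round(x["p"],2)) for x in spotter.spot_in("wrist",n)[:2]])
im=eyes.get_image("scene"); crop(im,170,125,150,110,5,"pics/s4.png")
E
```

```text
time: 6.1
tcp_pos: [0.4821, 0.0603, 0.2527]
eef_rot: [0.509, -0.507, 0.491, -0.493]
ft_force: [0.3, 0.6, 0.2]
width: 0.0157
time: 6.6
tcp_pos: [0.4554, 0.1702, 0.2505]
eef_rot: [-0.455, 0.456, -0.541, 0.541]
ft_force: [0.2, -0.5, -0.4]
width: 0.0562
t 6.6 tcp [0.4554 0.1702 0.2505] feeder xy [0.0275 0.2947] yaw -9.81 ft [ 0.2 -0.5 -0.4] w 0.0562
blue_cartridge [([297.6, 62.7, 43.9, 36.8], 0.94)]
orange_cartridge [([316.0, 164.0, 36.8, 32.0], 0.62), ([379.0, 323.3, 17.0, 29.8], 0.37)]
```

View pics/w4.png

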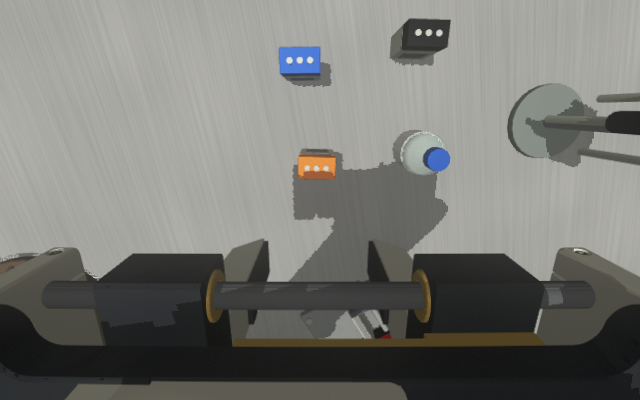

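View pics/s4.png

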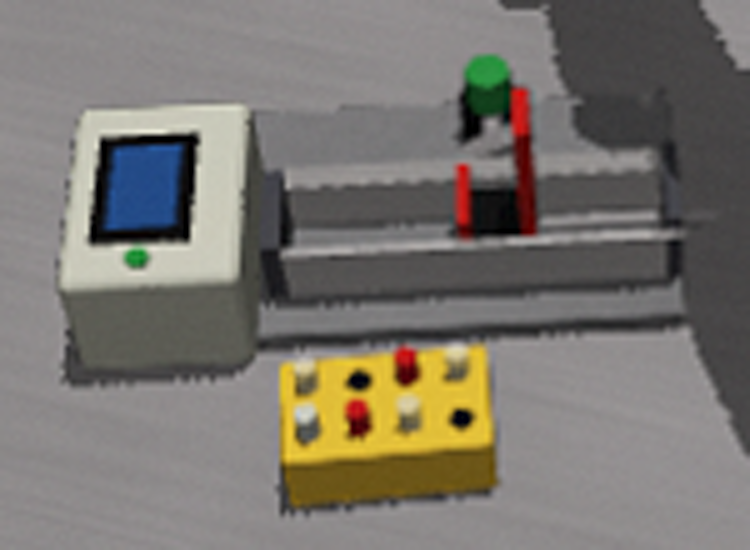

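```bash
python3 - <<'E'
from h import *
a=cv2.imread('pics/w4.png'); c=eyes.calibration("wrist"); s=readout.sense()
for n,(x,y,w,h) in dict(blue=(282,50,36,18),orange=(300,160,34,14)).items():
    g=a[y:y+h,x:x+w].min(axis=2).astype(np.uint8)
    _,b=cv2.threshold(g,150,255,0); k,_,stt,cen=cv2.connectedComponentsWithStats(b)
    d=np.array(sorted([cen[i]+[x,y] for i in range(1,k) if stt[i,4]>5],key=lambda q:q[0])); print(n,d.round(1).tolist())
    for off in (0,2):
        P=np.array([unproj(c,q+[off,0],.075) for q in d]); v=P[-1]-P[0]; print(off,P.mean(0).round(4),np.degrees(np.arctan2(v[1],v[0])).round(1),np.linalg.norm(v).round(4))
E
```

```text
blue [[289.0, 60.0], [299.4, 59.7], [309.5, 59.5]]
0 [0.459 0.296 0.075] -8.8 0.02
2 [0.4609 0.2956 0.075 ] -8.8 0.0199
orange [[306.7, 167.9], [316.0, 168.0], [325.7, 168.1]]
0 [0.4564 0.1884 0.075 ] -10.8 0.0203
2 [0.4585 0.188  0.075 ] -10.8 0.0203
```

The picture shows the follower clearly held open. The dot rows are at blue (299,60) and orange (316,168), and they match the top view to about 1 mm. Next I grasp blue.

```bash
python3 -m handwheel '[[[0,0,0.8,0.0025,0.055,0,0.75],[0,0,0.8,0.0046,0.11,-0.03,0.75],[0,0,0.8,0.0046,0.126,-0.07,0.75],[0,0,0.8,0.0046,0.126,-0.1,0.75],[0,0,0.8,0.0046,0.126,-0.1,0.75]]]'; python3 st.py
python3 - <<'E'
from h import *
im=eyes.get_image("wrist"); cv2.imwrite("pics/w5.png",im[:,:,::-1])
E
```

```text
time: 7.42
tcp_pos: [0.4597, 0.2943, 0.1487]
eef_rot: [0.457, -0.46, 0.539, -0.538]
ft_force: [-0.7, 0.0, 0.3]
width: 0.069
t 7.42 tcp [0.4597 0.2943 0.1487] feeder xy [0.0739 0.4099] yaw -9.19 ft [-0.7  0.   0.3] w 0.069
```

View pics/w5.png

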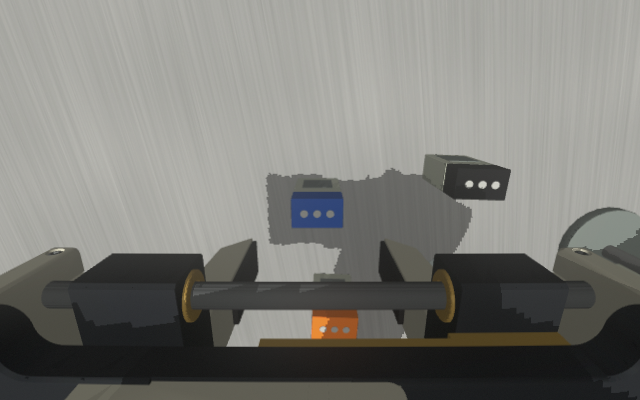

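Blue's top is centred at (317,210), between the fingers, so I descend and grip.

```bash
python3 -m handwheel '[[[0,0,0,0,0.0005,-0.05,0.75],[0,0,0,0,0.0005,-0.085,0.75],[0,0,0,0,0.0005,-0.099,0.75],[0,0,0,0,0.0005,-0.099,0.75]]]'; python3 st.py;  python3 -m handwheel '[[[0,0,0,0,0,0,0.3],[0,0,0,0,0,0,0.3],[0,0,0,0,0,0,0.3],[0,0,0,0,0,0,0.3]]]' 15; python3 st.py
```

```text
time: 7.98
tcp_pos: [0.4611, 0.2966, 0.0525]
eef_rot: [-0.459, 0.458, -0.538, 0.538]
ft_force: [0.7, -0.3, 0.8]
width: 0.0687
t 7.97 tcp [0.4611 0.2966 0.0525] feeder xy [0.076  0.4116] yaw -9.18 ft [ 0.7 -0.3  0.8] w 0.0687
time: 8.48
tcp_pos: [0.4607, 0.2969, 0.0522]
eef_rot: [-0.459, 0.458, -0.538, 0.538]
ft_force: [0.1, -0.1, 3.8]
width: 0.0402
t 8.47 tcp [0.4607 0.2969 0.0522] feeder xy [0.0757 0.412 ] yaw -9.14 ft [ 0.1 -0.1  3.8] w 0.0402
```

```bash
python3 -m handwheel '[[[0,0,0,0,0,0.04,0.3],[0,0,0,0,0,0.09,0.3],[0,0,2,0.008,-0.03,0.14,0.3],[0,0,5,0.016,-0.075,0.16,0.3],[0,0,8,0.024,-0.125,0.16,0.3]]]'; python3 st.py;  python3 -m handwheel '[[[0,0,4,0.01,-0.05,0,0.3],[0,0,8,0.02,-0.1,0,0.3],[0,0,12,0.03,-0.15,0,0.3],[0,0,16,0.04,-0.2,0,0.3],[0,0,19,0.053,-0.25,-0.005,0.3]]]'; python3 -m handwheel '[[[0,0,1,0.007,-0.05,-0.005,0.3],[0,0,2.1,0.014,-0.09,-0.005,0.3],[0,0,2.1,0.014,-0.098,-0.005,0.3],[0,0,2.1,0.014,-0.098,-0.005,0.3],[0,0,2.1,0.014,-0.098,-0.005,0.3]]]'; python3 st.py
python3 - <<'E'
from h import *
im=eyes.get_image("wrist"); cv2.imwrite("pics/w6.png",im[:,:,::-1])
from st import st; st()
im=eyes.get_image("top"); crop(im,330,165,190,150,4,"pics/t6.png")
E
```

```text
time: 9.1
tcp_pos: [0.4855, 0.1714, 0.2138]
eef_rot: [-0.497, 0.494, -0.504, 0.505]
ft_force: [0.8, -0.4, -2.2]
width: 0.0396
t 9.1 tcp [0.4855 0.1714 0.2138] feeder xy [0.0562 0.2856] yaw -0.97 ft [ 0.8 -0.4 -2.2] w 0.0396
time: 9.72
tcp_pos: [0.5376, -0.08, 0.2071]
eef_rot: [0.572, -0.572, 0.415, -0.416]
ft_force: [1.5, 0.3, 0.0]
width: 0.0402
time: 10.35
tcp_pos: [0.5515, -0.1745, 0.2019]
eef_rot: [0.58, -0.579, 0.405, -0.405]
ft_force: [-0.5, -0.7, 0.0]
width: 0.0404
t 10.35 tcp [ 0.5515 -0.1745  0.2019] feeder xy [ 0.0002 -0.0621] yaw 20.09 ft [-0.5 -0.7  0. ] w 0.0404
t 10.4 tcp [ 0.5515 -0.1745  0.202 ] feeder xy [ 0.0003 -0.0621] yaw 20.1 ft [-0.2  0.2 -0.7] w 0.0402
```

View pics/w6.png

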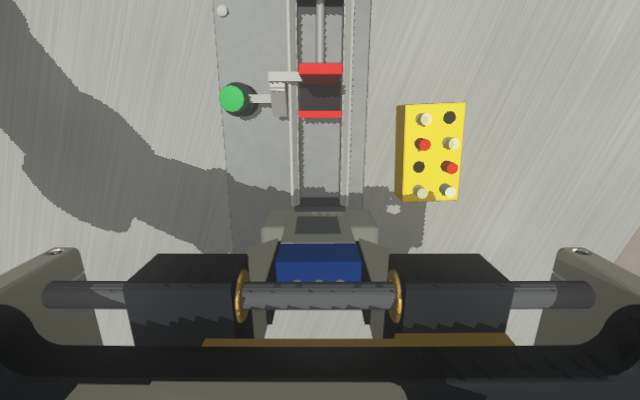

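View pics/t6.png

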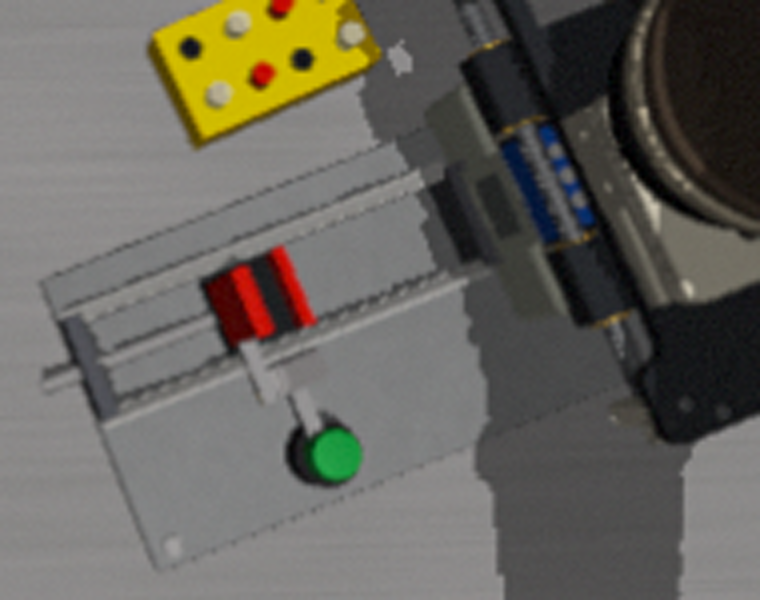

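```bash
python3 - <<'E'
import cv2
a=cv2.imread('pics/w6.png')
cv2.imwrite('pics/w6a.png',cv2.resize(a[0:150,210:380],None,fx=4,fy=4,interpolation=cv2.INTER_CUBIC))
cv2.imwrite('pics/w6b.png',cv2.resize(a[180:300,250:390],None,fx=5,fy=5,interpolation=cv2.INTER_CUBIC))
E
```

```text
(no output)
```

View pics/w6a.png

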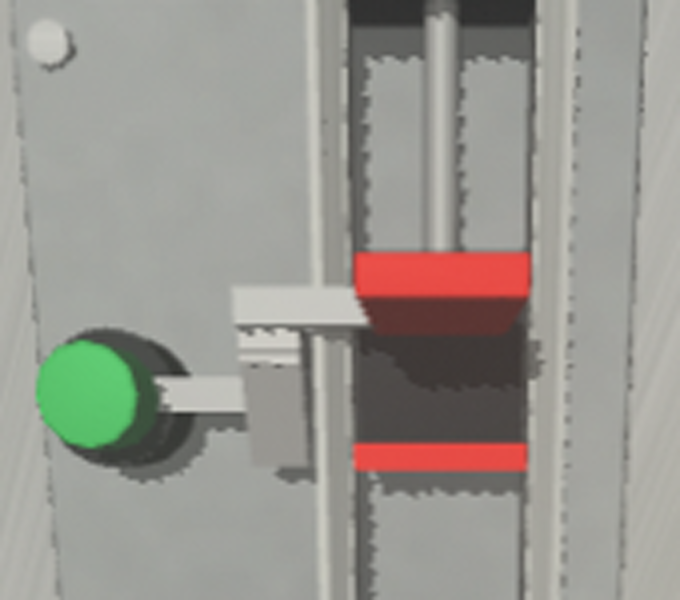

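View pics/w6b.png

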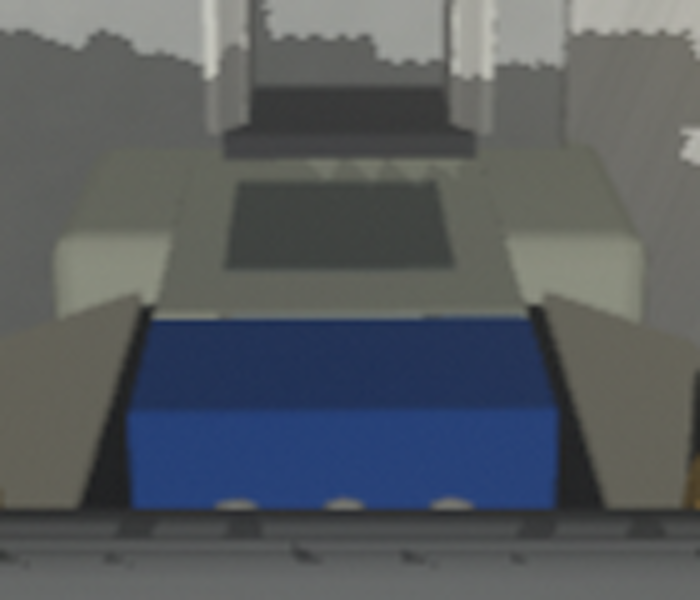

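```bash
cat > fit3.py <<'E'
from h import *
from scipy.optimize import least_squares
cw=eyes.calibration("wrist"); s=readout.sense()
m=lambda u,k,o:np.array([(u[0]+.5)/k-.5+o[0],(u[1]+.5)/k-.5+o[1]])
o=(210,0)
W=[((-.08,.025,.06),(87,394))]+[((sx*.016,y,.112),(443+sx*88,r)) for sx in(-1,1) for y,r in((.048,254),(.040,297))]+[((sx*.02,y,.055),(440.5+sx*86.5,r)) for sx in(-1,1) for y,r in((.015,444),(.009,470))]
L=[(-.029,.049,(306,0),(320,590)),(.029,.049,(577,0),(561,590)),(-.105,.012,(12,0),(62,590)),(.05,.012,(645,0),(620,590))]
def g(p):
    c,n=np.cos(p[2]),np.sin(p[2]); tr=lambda q:np.array([p[0]+c*q[0]-n*q[1],p[1]+n*q[0]+c*q[1],q[2]])
    r=[proj(cw,tr(a))[0]-m(b,4,o) for a,b in W]; r=list(np.ravel(r))
    for x,z,A,B in L:
        A,B=m(A,4,o),m(B,4,o); d=(B-A)/np.linalg.norm(B-A); nn=np.array([-d[1],d[0]])
        for y in (.02,.08): r.append((proj(cw,tr((x,y,z)))[0]-A)@nn)
    return np.array(r)
r=least_squares(g,[.53,-.116,.348],loss='soft_l1'); print(r.x[:2].round(4),np.degrees(r.x[2]).round(2)); print(r.fun.round(1).tolist())
M=R.from_quat(np.r_[s['eef_rot'][1:],s['eef_rot'][0]]).as_matrix()
# cartridge in hand predicted, TCP centred, bottom 51mm below TCP
for q in [(-.012,.051,-.02),(-.012,.051,.02),(-.012,-.024,-.02),(-.012,-.024,.02)]:
    print((( proj(cw,s["tcp_pos"]+M@np.array(q))[0]+.5-[250,180])*5-.5).round(0))
E
python3 fit3.py
```

```text
[ 0.5297 -0.1143] 19.89
[-0.2, 0.5, -0.1, -0.7, 0.0, 0.5, 0.4, -0.5, 0.1, 0.7, 0.0, -0.3, 0.1, -0.1, -0.0, -0.1, -0.2, 0.1, -0.3, -0.5, 0.4, 0.1, 1.4, 1.1, -0.5, -0.7]
[207. 161.]
[497. 161.]
[139. 419.]
[576. 419.]
```

Settled wrist fit, corrected for the camera bias seen on the held cartridge, gives the feeder at (0.5313, -0.1137, 20.0°), which agrees with the top view. Blue hangs at (318,~225), in line with the track, so I insert it.

```bash
sed -i 's/F=(0.5301,-0.1162,19.95)/F=(0.5313,-0.1137,20.0)/' st.py; python3 -m handwheel '[[[0,0,0,0.0022,-0.0007,-0.03,0.3],[0,0,0,0.0022,-0.0007,-0.06,0.3],[0,0,0,0.0022,-0.0007,-0.08,0.3],[0,0,0,0.0022,-0.0007,-0.09,0.3],[0,0,0,0.0022,-0.0007,-0.09,0.3]]]'; python3 st.py
python3 - <<'E'
from h import *
im=eyes.get_image("wrist"); crop(im,220,100,200,180,4,"pics/w7.png")
E
```

```text
time: 11.08
tcp_pos: [0.5536, -0.1764, 0.1116]
eef_rot: [-0.579, 0.579, -0.406, 0.405]
ft_force: [0.5, -0.9, -1.6]
width: 0.04
t 11.07 tcp [ 0.5536 -0.1764  0.1116] feeder xy [-0.0005 -0.0666] yaw 20.01 ft [ 0.5 -0.9 -1.6] w 0.04
```

View pics/w7.png

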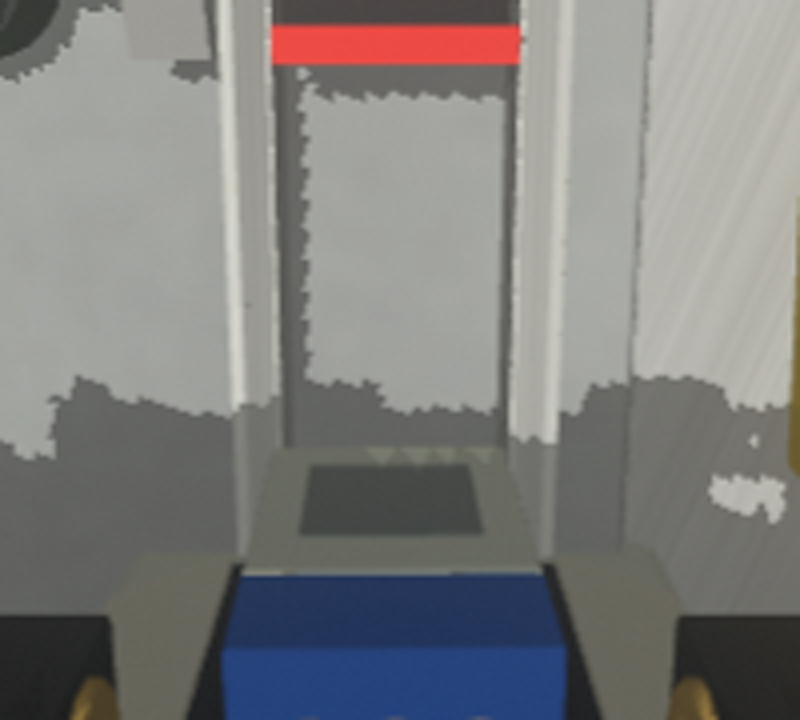

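```bash
python3 -m handwheel '[[[0,0,0,0.0008,0.0009,-0.008,0.3],[0,0,0,0.0008,0.0009,-0.02,0.3],[0,0,0,0.0008,0.0009,-0.03,0.3],[0,0,0,0.0008,0.0009,-0.038,0.3],[0,0,0,0.0008,0.0009,-0.038,0.3]]]'; python3 st.py
python3 - <<'E'
from h import *
im=eyes.get_image("wrist"); crop(im,220,100,200,180,4,"pics/w8.png")
E
```

```text
time: 11.75
tcp_pos: [0.5539, -0.176, 0.0729]
eef_rot: [-0.579, 0.579, -0.406, 0.405]
ft_force: [-0.5, 0.0, -0.2]
width: 0.0403
t 11.75 tcp [ 0.5539 -0.176   0.0729] feeder xy [-0.     -0.0663] yaw 19.97 ft [-0.5  0.  -0.2] w 0.0403
```

View pics/w8.png

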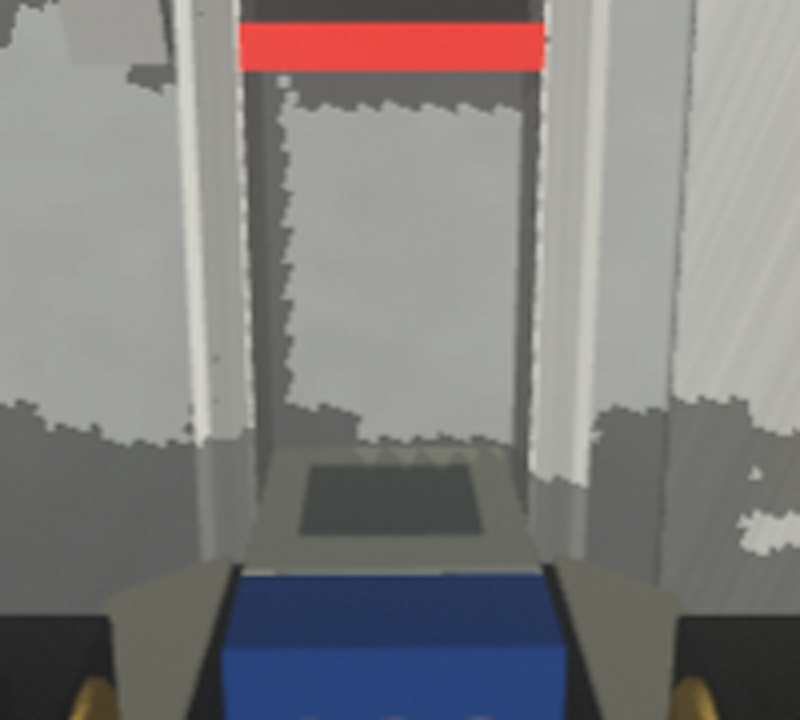

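Blue's foot is inside the track (bottom edge at about (275–510, 450) in the crop) with no contact force. I lower it to the floor.

```bash
python3 -m handwheel '[[[0,0,0,0,0,-0.004,0.3],[0,0,0,0,0,-0.007,0.3],[0,0,0,0,0,-0.0085,0.3],[0,0,0,0,0,-0.0085,0.3]]]'; python3 st.py
```

```text
time: 12.3
tcp_pos: [0.5544, -0.1761, 0.0652]
eef_rot: [-0.579, 0.579, -0.406, 0.406]
ft_force: [0.1, -0.1, -1.0]
width: 0.0401
t 12.3 tcp [ 0.5544 -0.1761  0.0652] feeder xy [ 0.0004 -0.0666] yaw 19.97 ft [ 0.1 -0.1 -1. ] w 0.0401
```

Now I go the last millimetre down and then slide it gently to the stop (feeder -y).

```bash
python3 -m handwheel '[[[0,0,0,0,0,-0.001,0.3],[0,0,0,0,0,-0.0015,0.3],[0,0,0,0,0,-0.0015,0.3]]]'; python3 st.py;  python3 -m handwheel '[[[0,0,0,0.0004,-0.001,0,0.3],[0,0,0,0.0007,-0.002,0,0.3],[0,0,0,0.0007,-0.002,0,0.3]]]'; python3 st.py
```

```text
time: 12.68
tcp_pos: [0.5544, -0.1763, 0.0641]
eef_rot: [-0.579, 0.579, -0.406, 0.406]
ft_force: [-2.3, -1.2, 4.8]
width: 0.0397
t 12.68 tcp [ 0.5544 -0.1763  0.0641] feeder xy [ 0.0003 -0.0667] yaw 19.96 ft [-2.3 -1.2  4.8] w 0.0397
time: 13.05
tcp_pos: [0.5551, -0.1776, 0.064]
eef_rot: [0.579, -0.579, 0.406, -0.406]
ft_force: [-2.5, 1.7, 6.3]
width: 0.0403
t 13.05 tcp [ 0.5551 -0.1776  0.064 ] feeder xy [ 0.0006 -0.0682] yaw 19.98 ft [-2.5  1.7  6.3] w 0.0403
```

Contact with both the floor and the stop is felt, so I release and retreat upward.

```bash
python3 -m handwheel '[[[0,0,0,0,0,0.0005,0.62],[0,0,0,0,0,0.0005,0.62],[0,0,0,0,0,0.0005,0.62]]]'; python3 st.py;  python3 -m handwheel '[[[0,0,0,0,0,0.015,0.62],[0,0,0,0,0,0.05,0.65],[0,0,0,0,0,0.1,0.75],[0,0,0,-0.01,0.03,0.15,0.75],[0,0,0,-0.02,0.07,0.15,0.75]]]'; python3 st.py
python3 - <<'E'
from h import *
im=eyes.get_image("scene"); crop(im,170,125,150,110,5,"pics/s9.png")
im=eyes.get_image("wrist"); cv2.imwrite("pics/w9.png",im[:,:,::-1])
E
```

```text
time: 13.42
tcp_pos: [0.5552, -0.1783, 0.0641]
eef_rot: [0.579, -0.579, 0.406, -0.406]
ft_force: [-0.6, 0.5, 0.0]
width: 0.0568
t 13.43 tcp [ 0.5552 -0.1783  0.0641] feeder xy [ 0.0004 -0.0689] yaw 19.96 ft [-0.6  0.5  0. ] w 0.0568
time: 14.05
tcp_pos: [0.5375, -0.1079, 0.2193]
eef_rot: [0.58, -0.577, 0.404, -0.409]
ft_force: [0.4, 1.9, -1.0]
width: 0.0688
t 14.05 tcp [ 0.5375 -0.1079  0.2193] feeder xy [0.0078 0.0033] yaw 19.85 ft [ 0.4  1.9 -1. ] w 0.0688
```

View pics/s9.png

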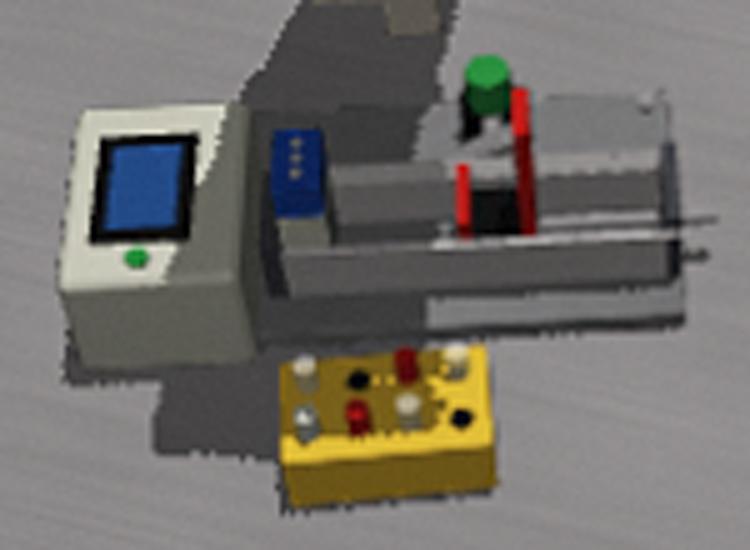

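View pics/w9.png

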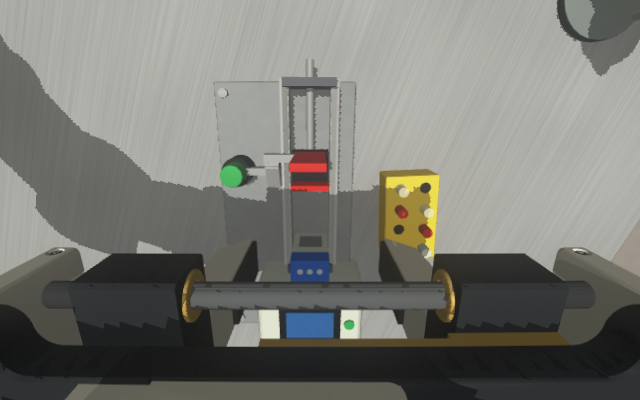

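Blue stands upright against the stop in the scene view. Next is orange.

```bash
python3 -m handwheel '[[[0,0,-5,-0.013,0.05,0.015,0.75],[0,0,-11,-0.026,0.1,0.02,0.75],[0,0,-18,-0.039,0.15,0.02,0.75],[0,0,-25,-0.052,0.2,0.01,0.75],[0,0,-30.8,-0.067,0.255,-0.02,0.75]]]'; python3 -m handwheel '[[[0,0,0,-0.01,0.0415,-0.04,0.75],[0,0,0,-0.01,0.0415,-0.045,0.75],[0,0,0,-0.01,0.0415,-0.045,0.75],[0,0,0,-0.01,0.0415,-0.045,0.75]]]'
python3 - <<'E'
from h import *
from st import st
st(); im=eyes.get_image("wrist"); cv2.imwrite("pics/w10.png",im[:,:,::-1]); st()
print("bottle",unproj(eyes.calibration("top"),(251,211),.1))
c=eyes.calibration("wrist"); 
im=im[:,:,::-1]
x,y,w,h=270,190,90,60
g=im[y:y+h,x:x+w].min(axis=2); _,b=cv2.threshold(np.ascontiguousarray(g),140,255,0); k,_,sx,cen=cv2.connectedComponentsWithStats(b)
for i in range(1,k): print(sx[i].tolist(),(cen[i]+[x,y]).round(1))
E
```

```text
time: 14.78
tcp_pos: [0.4695, 0.1467, 0.1966]
eef_rot: [-0.451, 0.448, -0.545, 0.547]
ft_force: [1.9, 0.2, -0.9]
width: 0.0686
time: 15.28
tcp_pos: [0.4598, 0.1855, 0.1511]
eef_rot: [-0.45, 0.45, -0.545, 0.546]
ft_force: [-1.0, -0.2, -1.3]
width: 0.0692
t 15.28 tcp [0.4598 0.1855 0.1511] feeder xy [0.0351 0.3056] yaw -10.97 ft [-1.  -0.2 -1.3] w 0.0692
t 15.32 tcp [0.4597 0.1855 0.1511] feeder xy [0.0351 0.3057] yaw -10.98 ft [-0.3 -0.2  0.6] w 0.0689
bottle [0.57717942 0.17874605 0.1       ]
[0, 51, 62, 9, 383] [298.7 246.1]
```

View pics/w10.png

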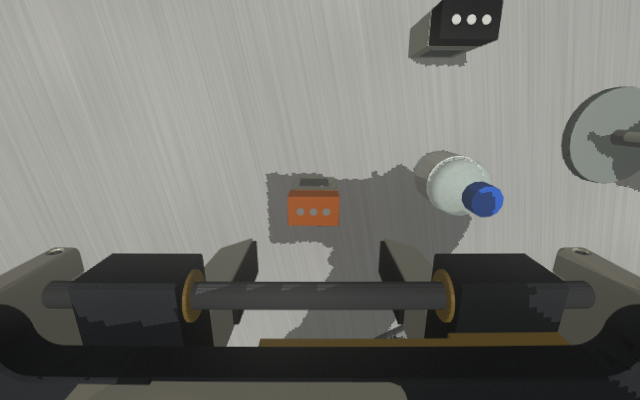

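```bash
python3 - <<'E'
from h import *
c=eyes.calibration("wrist")
for o in (0,2,2.5): print(unproj(c,(313.2+o,211.7),.075))
E
```

```text
[0.45564243 0.18953151 0.075     ]
[0.45716502 0.18923589 0.075     ]
[0.45754568 0.18916199 0.075     ]
```

```bash
python3 -m handwheel '[[[0,0,0,-0.001,0.0015,-0.04,0.75],[0,0,0,-0.001,0.0015,-0.075,0.75],[0,0,0,-0.001,0.0015,-0.09,0.75],[0,0,0,-0.001,0.0015,-0.095,0.75],[0,0,0,-0.001,0.0015,-0.095,0.75]]]'; python3 st.py;  python3 -m handwheel '[[[0,0,0,0,0,0,0.3],[0,0,0,0,0,0,0.3],[0,0,0,0,0,0,0.3],[0,0,0,0,0,0,0.3]]]' 15; python3 st.py
```

```text
time: 15.95
tcp_pos: [0.4582, 0.1884, 0.0559]
eef_rot: [-0.451, 0.45, -0.545, 0.545]
ft_force: [0.4, -0.0, -0.3]
width: 0.0689
t 15.95 tcp [0.4582 0.1884 0.0559] feeder xy [0.0346 0.3088] yaw -10.86 ft [ 0.4 -0.  -0.3] w 0.0689
time: 16.45
tcp_pos: [0.4577, 0.1883, 0.0553]
eef_rot: [-0.451, 0.45, -0.545, 0.545]
ft_force: [-1.6, -0.6, 2.8]
width: 0.0399
t 16.45 tcp [0.4577 0.1883 0.0553] feeder xy [0.0341 0.309 ] yaw -10.84 ft [-1.6 -0.6  2.8] w 0.0399
```

```bash
python3 -m handwheel '[[[0,0,0,0,0,0.04,0.3],[0,0,0,0,0,0.09,0.3],[0,0,3,0.008,-0.03,0.14,0.3],[0,0,7,0.018,-0.07,0.155,0.3],[0,0,12,0.03,-0.12,0.155,0.3]]]'; python3 st.py;  python3 -m handwheel '[[[0,0,5,0.013,-0.05,0,0.3],[0,0,10,0.026,-0.1,0,0.3],[0,0,15,0.04,-0.15,0,0.3],[0,0,18.8,0.052,-0.195,0,0.3],[0,0,18.8,0.057,-0.22,0,0.3]]]'; python3 -m handwheel '[[[0,0,0,0,0,-0.02,0.3],[0,0,0,0,0,-0.045,0.3],[0,0,0,0,0,-0.06,0.3],[0,0,0,0,0,-0.06,0.3],[0,0,0,0,0,-0.06,0.3]]]'
python3 - <<'E'
from h import *
from st import st; st()
im=eyes.get_image("wrist"); crop(im,220,100,200,180,4,"pics/w11.png")
st()
E
```

```text
time: 17.08
tcp_pos: [0.4886, 0.0681, 0.2119]
eef_rot: [0.507, -0.505, 0.493, -0.494]
ft_force: [0.6, -0.6, -1.0]
width: 0.0395
t 17.07 tcp [0.4886 0.0681 0.2119] feeder xy [0.022  0.1855] yaw 1.42 ft [ 0.6 -0.6 -1. ] w 0.0395
time: 17.7
tcp_pos: [0.5445, -0.155, 0.2096]
eef_rot: [-0.578, 0.579, -0.407, 0.406]
ft_force: [-0.1, 0.4, -0.4]
width: 0.0399
time: 18.32
tcp_pos: [0.5451, -0.1516, 0.1509]
eef_rot: [0.579, -0.579, 0.405, -0.406]
ft_force: [-0.3, 0.1, -0.1]
width: 0.0399
t 18.32 tcp [ 0.5451 -0.1516  0.1509] feeder xy [ 0.     -0.0404] yaw 19.98 ft [-0.3  0.1 -0.1] w 0.0399
t 18.38 tcp [ 0.5452 -0.1516  0.1511] feeder xy [ 0.0001 -0.0404] yaw 19.98 ft [-0.4  0.4 -1. ] w 0.0403
```

View pics/w11.png

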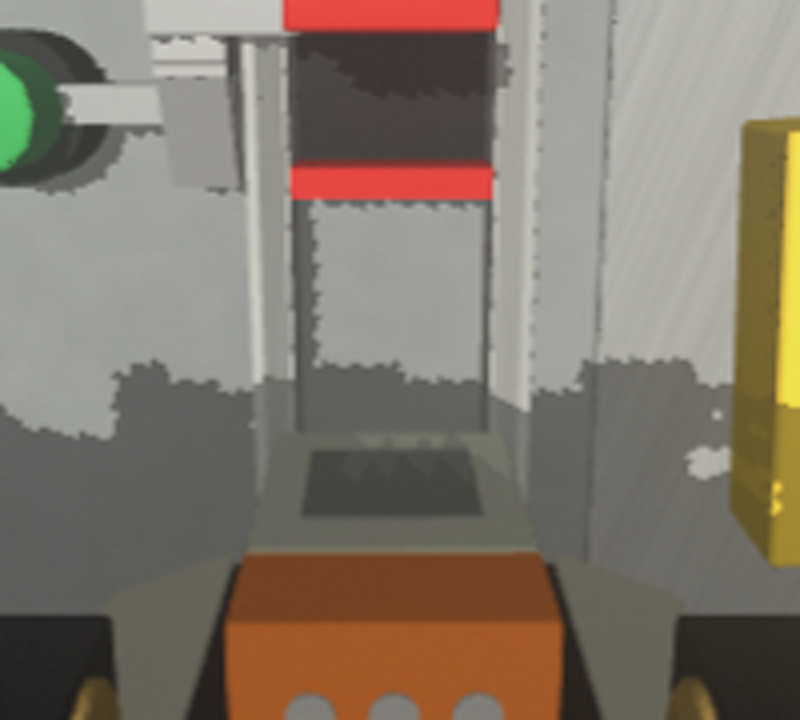

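```bash
python3 -m handwheel '[[[0,0,0,0.001,-0.0019,-0.02,0.3],[0,0,0,0.001,-0.0019,-0.04,0.3],[0,0,0,0.001,-0.0019,-0.055,0.3],[0,0,0,0.001,-0.0019,-0.066,0.3],[0,0,0,0.001,-0.0019,-0.072,0.3]]]'
python3 - <<'E'
from h import *
from st import st; st()
im=eyes.get_image("wrist"); crop(im,220,100,200,180,4,"pics/w12.png")
st()
E
```

```text
time: 19.0
tcp_pos: [0.5456, -0.1536, 0.0778]
eef_rot: [-0.579, 0.579, -0.406, 0.406]
ft_force: [0.4, 0.1, -0.5]
width: 0.0398
t 19.0 tcp [ 0.5456 -0.1536  0.0778] feeder xy [-0.0002 -0.0424] yaw 19.97 ft [ 0.4  0.1 -0.5] w 0.0398
t 19.05 tcp [ 0.5454 -0.1536  0.0773] feeder xy [-0.0004 -0.0423] yaw 19.97 ft [ 0.3 -0.8 -0.7] w 0.04
```

View pics/w12.png

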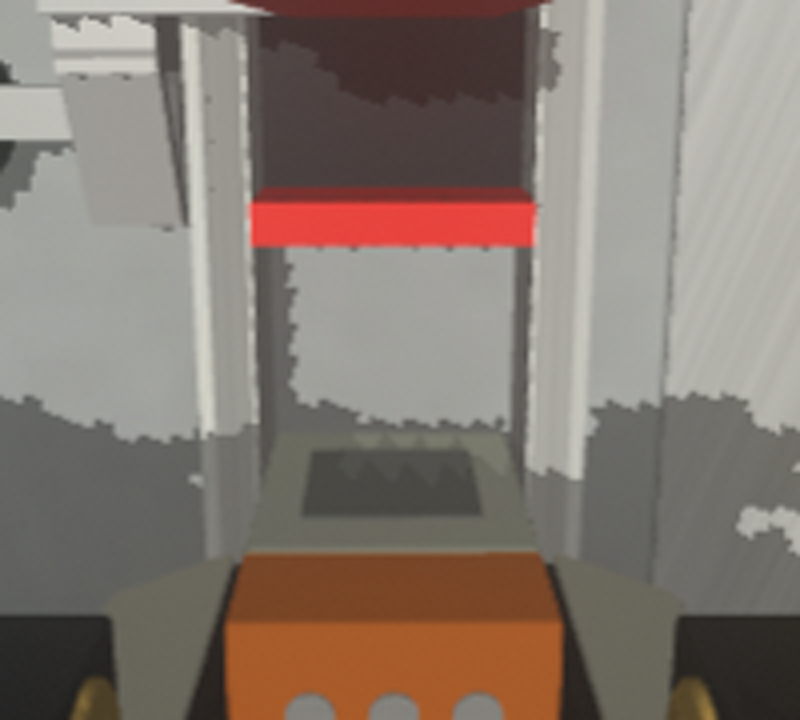

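Orange is inside the track walls (foot at about (275–510, 433) in the crop), with no contact force. I lower it onto the floor, then slide it toward blue.

```bash
python3 -m handwheel '[[[0,0,0,0,0,-0.004,0.3],[0,0,0,0,0,-0.0075,0.3],[0,0,0,0,0,-0.0095,0.3],[0,0,0,0,0,-0.0105,0.3],[0,0,0,0,0,-0.0105,0.3]]]'; python3 st.py;  python3 -m handwheel '[[[0,0,0,0.0004,-0.001,0,0.3],[0,0,0,0.0007,-0.002,0,0.3],[0,0,0,0.001,-0.003,0,0.3],[0,0,0,0.001,-0.003,0,0.3]]]'; python3 st.py
```

```text
time: 19.68
tcp_pos: [0.5456, -0.1537, 0.0677]
eef_rot: [0.579, -0.579, 0.406, -0.406]
ft_force: [0.6, 0.2, 0.4]
width: 0.0396
t 19.68 tcp [ 0.5456 -0.1537  0.0677] feeder xy [-0.0002 -0.0425] yaw 19.96 ft [0.6 0.2 0.4] w 0.0396
time: 20.18
tcp_pos: [0.5466, -0.1566, 0.0676]
eef_rot: [0.579, -0.579, 0.406, -0.406]
ft_force: [0.0, 0.6, -0.7]
width: 0.0404
t 20.18 tcp [ 0.5466 -0.1566  0.0676] feeder xy [-0.0003 -0.0455] yaw 19.97 ft [ 0.   0.6 -0.7] w 0.0404
```

```bash
python3 -m handwheel '[[[0,0,0,0,0,-0.0007,0.3],[0,0,0,0,0,-0.001,0.3],[0,0,0,0,0,-0.001,0.3]]]'; python3 st.py; python3 -m handwheel '[[[0,0,0,0,0,0,0.62],[0,0,0,0,0,0,0.62],[0,0,0,0,0,0,0.62],[0,0,0,0,0,0.01,0.62]]]'; python3 st.py;  python3 -m handwheel '[[[0,0,0,0,0,0.03,0.62],[0,0,0,0,0,0.08,0.6],[0,0,0,-0.01,0.00,0.13,0.4],[0,0,-10,-0.03,0.01,0.14,0.2],[0,0,-20,-0.05,0.02,0.14,0]]]'; python3 st.py
python3 - <<'E'
from h import *
im=eyes.get_image("scene"); crop(im,170,125,150,110,5,"pics/s13.png")
E
```

```text
time: 20.55
tcp_pos: [0.5466, -0.1566, 0.0673]
eef_rot: [-0.579, 0.579, -0.406, 0.406]
ft_force: [-2.8, 1.5, 9.1]
width: 0.0396
t 20.55 tcp [ 0.5466 -0.1566  0.0673] feeder xy [-0.0003 -0.0456] yaw 19.98 ft [-2.8  1.5  9.1] w 0.0396
time: 21.05
tcp_pos: [0.5461, -0.1566, 0.0763]
eef_rot: [-0.579, 0.579, -0.406, 0.405]
ft_force: [-0.4, 0.4, -0.1]
width: 0.057
t 21.05 tcp [ 0.5461 -0.1566  0.0763] feeder xy [-0.0008 -0.0453] yaw 19.97 ft [-0.4  0.4 -0.1] w 0.057
time: 21.68
tcp_pos: [0.4969, -0.1364, 0.2186]
eef_rot: [-0.499, 0.498, -0.501, 0.503]
ft_force: [-0.3, -0.1, -0.2]
width: 0.03
t 21.68 tcp [ 0.4969 -0.1364  0.2186] feeder xy [-0.0401 -0.0095] yaw -0.37 ft [-0.3 -0.1 -0.2] w 0.03
```

View pics/s13.png

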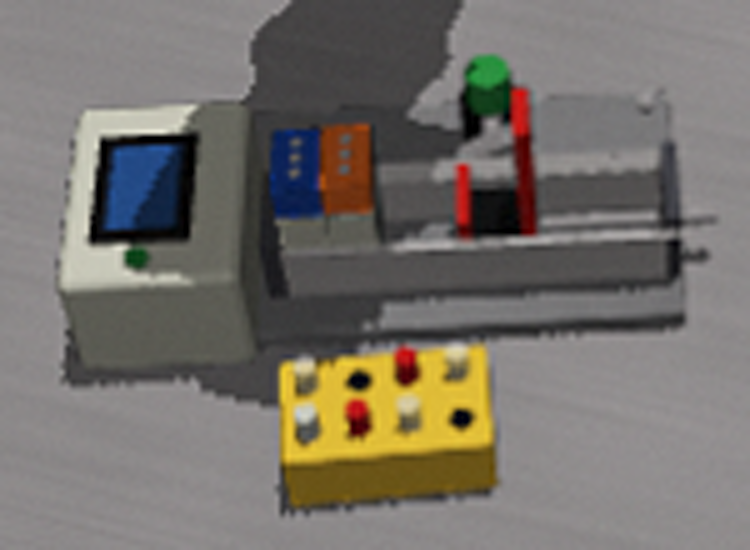

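Both cartridges stand upright in the track, blue at (297,170) and orange at (347,170) in the crop, with the follower still latched. Now I turn the gripper so that its body stays clear of the tab and move over the button.

```bash
python3 -m handwheel '[[[0,0,-10,-0.015,0.005,0,0],[0,0,-20,-0.03,0.01,0,0],[0,0,-30,-0.049,0.019,0,0],[0,0,-40,-0.049,0.019,0,0],[0,0,-50,-0.049,0.019,0,0]]]'; python3 -m handwheel '[[[0,0,-10,0,0,0,0],[0,0,-20,0,0,-0.03,0],[0,0,-20,0,0,-0.07,0],[0,0,-20,0,0,-0.09,0],[0,0,-20,0,0,-0.09,0]]]'; python3 st.py
python3 - <<'E'
from h import *
from st import st
im=eyes.get_image("wrist"); cv2.imwrite("pics/w14.png",im[:,:,::-1])
im=eyes.get_image("scene"); crop(im,170,80,150,120,5,"pics/s14.png")
st()
E
```

```text
time: 22.35
tcp_pos: [0.4477, -0.1176, 0.2173]
eef_rot: [-0.241, 0.24, -0.665, 0.665]
ft_force: [0.5, -0.7, -0.2]
width: 0.0007
time: 22.98
tcp_pos: [0.4469, -0.1174, 0.1259]
eef_rot: [0.122, -0.124, 0.697, -0.696]
ft_force: [-0.2, 0.1, -0.3]
width: 0.0004
t 22.98 tcp [ 0.4469 -0.1174  0.1259] feeder xy [-0.0806  0.0254] yaw -69.93 ft [-0.2  0.1 -0.3] w 0.0004
t 23.07 tcp [ 0.4482 -0.1176  0.1274] feeder xy [-0.0794  0.0247] yaw -69.98 ft [-0.6 -0.1  0.4] w 0.0004
```

View pics/w14.png

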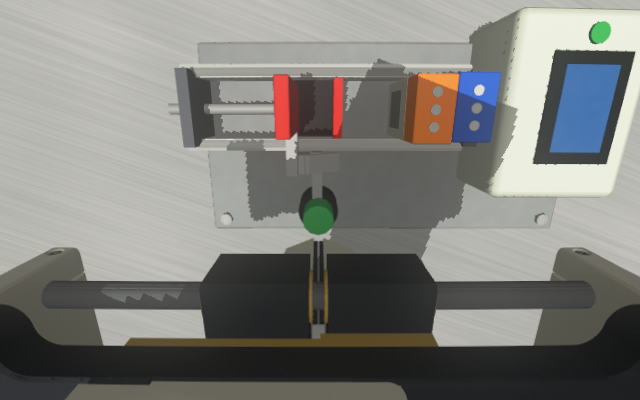

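View pics/s14.png

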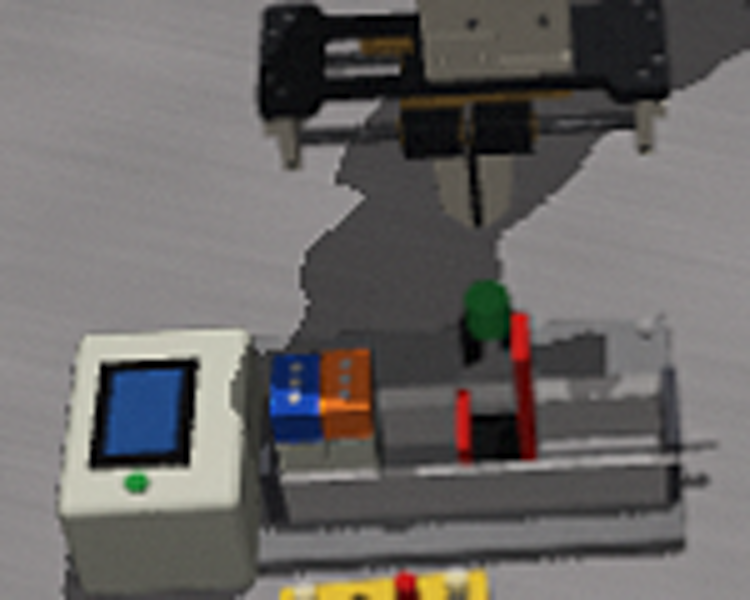

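The closed fingers sit directly over the green button (318,217), and the body is clear of the tab. Now I press.

```bash
python3 -m handwheel '[[[0,0,0,0,0,-0.03,0],[0,0,0,0,0,-0.05,0],[0,0,0,0,0,-0.056,0],[0,0,0,0,0,-0.056,0]]]'; python3 st.py;  python3 -m handwheel '[[[0,0,0,0,0,-0.004,0],[0,0,0,0,0,-0.008,0],[0,0,0,0,0,-0.01,0],[0,0,0,0,0,-0.01,0]]]'; python3 st.py
python3 - <<'E'
from h import *
im=eyes.get_image("wrist"); cv2.imwrite("pics/w15.png",im[:,:,::-1])
E
```

```text
time: 23.58
tcp_pos: [0.4482, -0.1178, 0.0714]
eef_rot: [-0.123, 0.122, -0.696, 0.697]
ft_force: [-0.5, 1.0, -0.6]
width: 0.0004
t 23.57 tcp [ 0.4482 -0.1178  0.0714] feeder xy [-0.0795  0.0246] yaw -70.03 ft [-0.5  1.  -0.6] w 0.0004
time: 24.08
tcp_pos: [0.4476, -0.1177, 0.0607]
eef_rot: [-0.123, 0.123, -0.696, 0.696]
ft_force: [-1.4, -0.6, 2.9]
width: 0.0007
t 24.07 tcp [ 0.4476 -0.1177  0.0607] feeder xy [-0.08    0.0249] yaw -70.03 ft [-1.4 -0.6  2.9] w 0.0007
```

View pics/w15.png

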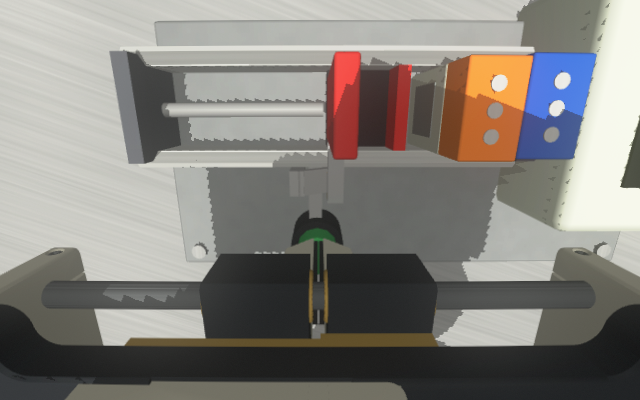

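The latch has released and the follower has advanced, with the plate at (400,108), near orange. I hold briefly and check.

```bash
python3 -m handwheel '[[[0,0,0,0,0,0,0],[0,0,0,0,0,0,0],[0,0,0,0,0,0,0]]]'; 
python3 - <<'E'
from h import *
im=eyes.get_image("wrist"); cv2.imwrite("pics/w16.png",im[:,:,::-1])
E
```

```text
time: 24.5
tcp_pos: [0.4476, -0.1177, 0.0607]
eef_rot: [-0.123, 0.123, -0.696, 0.696]
ft_force: [-0.3, 0.8, 3.8]
width: 0.0004
```

View pics/w16.png

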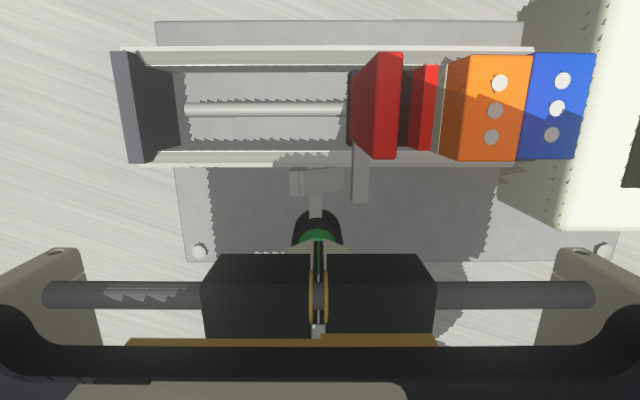

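The follower plate is now up against orange. I lift clear and verify.

```bash
python3 -m handwheel '[[[0,0,0,0,0,0.01,0],[0,0,0,0,0,0.03,0],[0,0,0,0,0,0.08,0],[0,0,0,-0.03,0,0.13,0],[0,0,0,-0.06,0,0.16,0]]]'; python3 -m handwheel '[[[0,0,0,0,0,0,0],[0,0,0,0,0,0,0]]]'
python3 - <<'E'
from h import *
from st import st
st()
im=eyes.get_image("wrist"); cv2.imwrite("pics/w17.png",im[:,:,::-1])
im=eyes.get_image("scene"); crop(im,170,125,150,110,5,"pics/s17.png"); cv2.imwrite("pics/s17f.png",im[:,:,::-1])
im=eyes.get_image("top"); crop(im,330,165,190,150,4,"pics/t17.png"); cv2.imwrite("pics/t17f.png",im[:,:,::-1])
E
```

```text
time: 25.18
tcp_pos: [0.3874, -0.1174, 0.2231]
eef_rot: [-0.124, 0.122, -0.696, 0.697]
ft_force: [-0.2, 0.8, 0.2]
width: 0.0005
time: 25.42
tcp_pos: [0.3878, -0.1177, 0.2206]
eef_rot: [-0.123, 0.122, -0.696, 0.697]
ft_force: [0.3, -0.0, 0.0]
width: 0.0005
t 25.43 tcp [ 0.3878 -0.1177  0.2206] feeder xy [-0.1362  0.0453] yaw -70.04 ft [ 0.3 -0.   0. ] w 0.0005
```

View pics/w17.png

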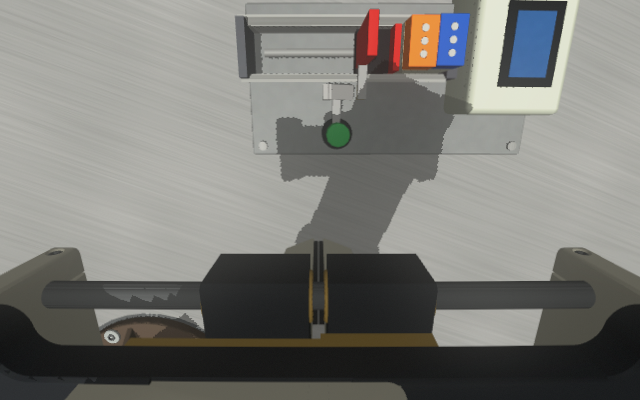

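View pics/s17.png

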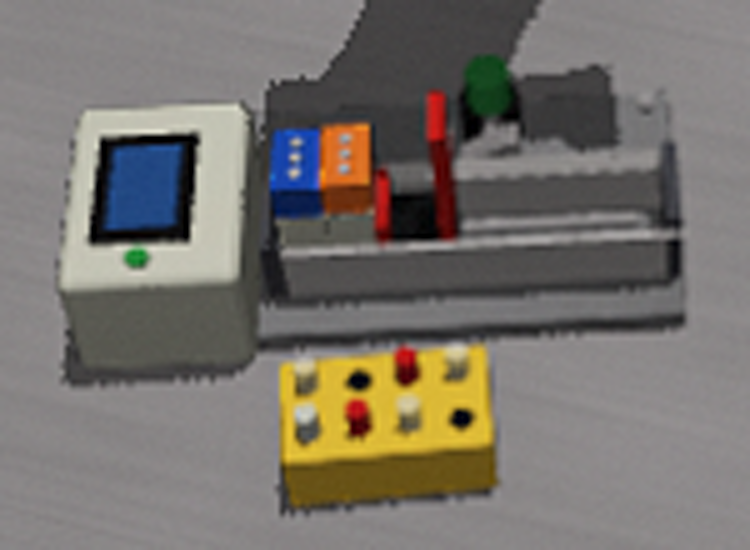

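View pics/t17.png

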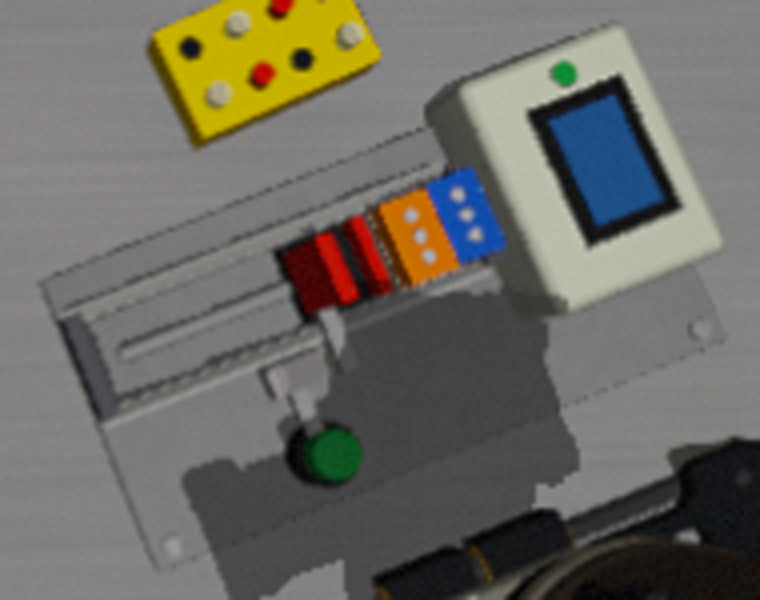

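View pics/t17f.png

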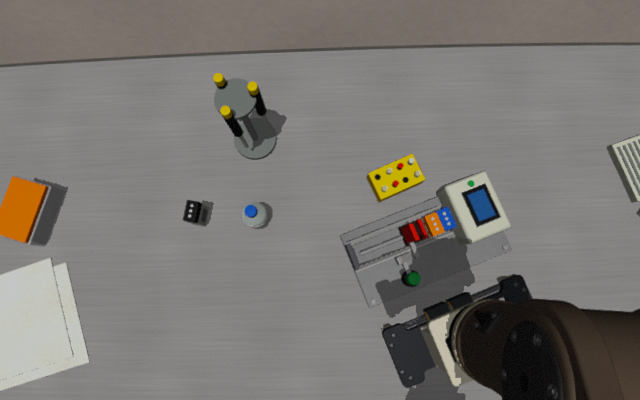

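```bash
python3 - <<'E'
from h import *
c=eyes.calibration("top"); F=(0.5313,-0.1137,np.radians(20))
def tr(q): return np.array([F[0]+np.cos(F[2])*q[0]-np.sin(F[2])*q[1],F[1]+np.sin(F[2])*q[0]+np.cos(F[2])*q[1],q[2]])
for n,q in dict(tab44=(0,-.001,.112),tab50=(0,.005,.112),blue=(0,-.068,.087),orange=(0,-.044,.087)).items(): print(n,((proj(c,tr(q))[0]+.5-[330,165])*4-.5).round(0))
E
```

```text
tab44 [342. 265.]
tab50 [330. 270.]
blue [463. 217.]
orange [416. 236.]
```

The dot rows (blue (467,214), orange (421,237)) and the tab edge (~(350,267)) match the predictions for cartridges clamped at y = 12 and 36 mm with the follower at about 0.044, to about 2 mm. The used cartridge, bottle, rack and stand look unmoved. I hand in.

```bash
python3 -c "
from cell import job; print(job.sign_off())"
```

```text
the job is handed in; nothing more can be done
None
```

The feeder is loaded, and I handed the job in at about 25.6 s of the 72 s allowed.

1. I pushed the follower tab back until the latch held it. The force fell to zero on backing off, and the scene camera showed it held open.
2. I set blue down on the track floor and slid it against the stop, then set orange about 1 mm behind it. Neither was tipped.
3. I pressed the green button about 7–8 mm. The follower closed up on orange and the arm lifted clear.

**Last checks**
- All three cameras show both cartridges upright and touching, blue at the stop, with the red plate against orange.
- In the top view, their positions and the tab match the clamped layout (12 mm, 36 mm, follower about 0.044) to about 2 mm. That is roughly the cameras' accuracy.
- The black used cartridge, bottle, rack and pipette stand look the same as in the first picture.
- The highest contact force I read was about 10 N.

**Disagreements**
- My first wrist-camera fit of the feeder was 3–4 mm off the top-camera fit. The arm was probably still settling, and the wrist camera reads 1–2 mm to one side. A second fit after settling, corrected for that, agreed with the top view.
- The handwheel moves also left the tool 1–3 mm off its target at times, so I corrected from the measured position.

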